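# Load the tube mixer, set its load sleeve and flag it ready

### The job

Ready the tube mixer: first turn its black load sleeve back to 1 (open), and with it there thread every coloured collar that is out on the bench (grey, blue, purple, green; some may be missing) flat and fully home down the mixer's post, widest at the bottom to narrowest at the top, with the small red retaining collar last on top of them. Then turn the sleeve until its pointer is on the number of collars loaded (the red one does not count), and after that hang the orange flag astride the mixer's rail. Do not disturb the wash bottle, the glove box or the tube rack.

Things in the scene. Friction and masses are not known exactly. Their poses are not given: they have to be found in the camera images.
- mixer: White bench mixer fixed to the bench, 220 mm (x) by 330 mm (y), flat deck 50 mm above the bench. Origin: centre of its underside; x away from the robot side, y to the left, z up. Carries the post (steel pin near the middle), the load sleeve with its printed scale (right end, -y) and the rail (left end, +y).
- post_base (a point): Foot of the steel post, on the post's axis at deck level. The post is 16 mm in diameter and 62 mm tall with the last 6 mm tapered; axes as the mixer's, z up. Collars go onto the deck here: with n collars home, the red one's underside is 13 n mm above this point.
- sleeve_top (a point): Centre of the top of the black knurled load sleeve: upright cylinder 44 mm in diameter, 44 mm tall from deck to this point, turning about its upright axis; nothing else within 60 mm of it but the flat printed scale and the sleeve's own thin pointer nib, 33 mm from the axis, 6 mm high.
- sleeve (a joint): Angle of the load sleeve, rad, 0 to 2.4, growing clockwise seen from above. It clicks into detents at the numbers 1 to 7: number k is at 0.4 (k-1) rad. The yellow pointer on the sleeve shows the number on the printed scale, which fans over the sleeve's far (+x) side, 1 at the left to 7 at the right. Snaps to the nearest detent when let go; turning takes about 0.1 N m.
- rail_mid (a point): Middle of the rail's axis: a steel bar 10 mm in diameter along the mixer's x axis, 80 mm above the deck, 146 mm free between its two upright end posts (14 mm square). Axes as the mixer's.
- collar_grey: Grey flat ring (collar), outer diameter 56 mm, bore 20 mm, 13 mm thick, lying flat on the bench at the start, if present (None when absent). Origin: centre of its underside; z up.
- collar_blue: Light blue flat ring (collar), outer diameter 50 mm, bore 20 mm, 13 mm thick, lying flat on the bench at the start, if present (None when absent). Origin: centre of its underside; z up.
- collar_purple: Purple flat ring (collar), outer diameter 44 mm, bore 20 mm, 13 mm thick, lying flat on the bench at the start, if present (None when absent). Origin: centre of its underside; z up.
- collar_green: Green flat ring (collar), outer diameter 38 mm, bore 20 mm, 13 mm thick, lying flat on the bench at the start, if present (None when absent). Origin: centre of its underside; z up.
- retainer: Red retaining collar: ring 32 mm outer diameter, 20 mm bore, 18 mm thick, always present. Origin: centre of its underside; z up.
- flag: Orange saddle flag, standing on the bench on its two legs: an upside-down U of 4 mm plate, 50 mm long along its x, 38 mm wide over the legs along its y, 54 mm tall; legs 30 mm apart inside, 50 mm tall; open at both x ends. Origin: centre between the feet of the legs; z up. Hangs with the rail between its legs and its top plate resting on the bar.
- flag_ridge (a point): Middle of the underside of the flag's top plate, 50 mm above the flag's origin.
- wash_bottle: White bottle with a red cap, 68 mm in diameter, 150 mm tall; leave alone. Origin: centre of its underside.
- glove_box: Green glove box, 90 by 200 by 70 mm; leave alone. Origin: centre of its underside.
- tube_rack: White rack full of colour-capped tubes, 90 by 200 mm, 100 mm tall; leave alone. Origin: centre of its underside.

How it is judged:
On the way, in this order (a step that is already met when the one before it is completed fails the run):
1. the load sleeve is on 1 (value of joint sleeve between -0.1 and 0.1 rad), for 0.3 s.
2. all collars present are flat and home on the post, widest lowest, the red retaining collar on top, with the sleeve still on 1 (all of step 1 and horizontal distance between each of collar_grey, collar_blue, collar_purple, collar_green, retainer and post_base below 0.006 m and angle between each of collar_grey, collar_blue, collar_purple, collar_green, retainer's own z axis and vertical below 0.12 rad and z of each of collar_grey, collar_blue, collar_purple, collar_green, retainer in the frame of post_base above -0.004 m and linear speed of each of collar_grey, collar_blue, collar_purple, collar_green, retainer below 0.03 m/s and z of each of collar_blue, collar_purple, collar_green, retainer in the frame of collar_grey above 0.008 m and z of each of collar_purple, collar_green, retainer in the frame of collar_blue above 0.008 m and z of each of collar_green, retainer in the frame of collar_purple above 0.008 m and z of retainer in the frame of collar_green above 0.008 m and (z of retainer in the frame of post_base between 0.022 and 0.03 m or z of retainer in the frame of post_base between 0.035 and 0.043 m or z of retainer in the frame of post_base between 0.048 and 0.056 m)), for 0.3 s.
3. the sleeve is on the number of collars loaded, with the stack still in place (horizontal distance between each of collar_grey, collar_blue, collar_purple, collar_green, retainer and post_base below 0.006 m and angle between each of collar_grey, collar_blue, collar_purple, collar_green, retainer's own z axis and vertical below 0.12 rad and z of each of collar_grey, collar_blue, collar_purple, collar_green, retainer in the frame of post_base above -0.004 m and linear speed of each of collar_grey, collar_blue, collar_purple, collar_green, retainer below 0.03 m/s and z of each of collar_blue, collar_purple, collar_green, retainer in the frame of collar_grey above 0.008 m and z of each of collar_purple, collar_green, retainer in the frame of collar_blue above 0.008 m and z of each of collar_green, retainer in the frame of collar_purple above 0.008 m and z of retainer in the frame of collar_green above 0.008 m and (z of retainer in the frame of post_base between 0.022 and 0.03 m or z of retainer in the frame of post_base between 0.035 and 0.043 m or z of retainer in the frame of post_base between 0.048 and 0.056 m) and ((z of retainer in the frame of post_base between 0.022 and 0.03 m and value of joint sleeve between 0.3 and 0.5 rad) or (z of retainer in the frame of post_base between 0.035 and 0.043 m and value of joint sleeve between 0.7 and 0.9 rad) or (z of retainer in the frame of post_base between 0.048 and 0.056 m and value of joint sleeve between 1.1 and 1.3 rad))), for 0.3 s.
4. the flag hangs astride the rail (x of flag_ridge in the frame of rail_mid between -0.05 and 0.05 m and y of flag_ridge in the frame of rail_mid between -0.013 and 0.013 m and z of flag_ridge in the frame of rail_mid between 0.001 and 0.011 m and angle between flag's own z axis and vertical below 0.3 rad and linear speed of flag below 0.03 m/s), for 0.3 s.
At the end, for the whole second after the job is handed in: Collars on the post (6 mm off-axis, tilt 0.12 rad at most), wider below narrower, red one on top, its underside 13 mm x count above the deck (+-4 mm); sleeve within 0.1 rad of the count; flag astride the rail, top plate on it, within 50 mm of its middle, tilt under 0.3 rad; all at rest (all of step 3 and all of step 4); the robot touches nothing.
It fails at once if wash bottle shifted by over 30 mm or tipped (distance of wash_bottle from where it was at the start of the episode above 0.03 m or angle between wash_bottle's own z axis and vertical above 0.4 rad).
It fails at once if glove box shifted by over 30 mm or tipped (distance of glove_box from where it was at the start of the episode above 0.03 m or angle between glove_box's own z axis and vertical above 0.4 rad).
It fails at once if tube rack shifted by over 30 mm or tipped (distance of tube_rack from where it was at the start of the episode above 0.03 m or angle between tube_rack's own z axis and vertical above 0.4 rad).
Of collar_grey, collar_blue, collar_purple, collar_green only 2 to 4 are there at a start; the rules pass over those that are not, and their reading is None.
At some moment in a run one of collar_grey, collar_blue, collar_purple, collar_green, retainer may be knocked a few centimetres aside while the robot is not near it.
Once in a run the grip may slacken for a moment while it holds something.
It also fails if it takes over 210 s, if anything falls off the work surface, if the arm or the gripper's body presses on something with over 40 N, if the wrist force passes 120 N, or if a joint passes its speed limit or range.

### The arm

A 7-joint arm with a two-finger parallel gripper is mounted at the origin on the work surface. World frame = base frame: x ahead of the robot, y to its left, z up, the work surface at z = 0. Lengths are in m, angles in rad, forces in N, time in s.
With the tool pointing down it reaches from about 0.425 to 0.925 m from the base axis. Payload 6.8 kg.
Tool frame: the origin (TCP) lies at the very end of the fingers, on their centre line; the grasp point (between the pads) lies 19 mm behind it (grip_point_offset is the distance from the TCP to the grasp point, in m); z points along the fingers, y is the line along which they close (so a half turn about z gives the same grasp; the last joint's range is limited). The gripper opens to 85 mm and grips with 20 to 120 N. Pads are 22 mm wide; open, the fingers measure 114 mm over their backs; the gripper's body (76 mm by 85 mm) begins 54 mm behind the grasp point. The pads swing forward as they close: fully open they stand 13 mm farther back than shut.
Start: joints at [-1.219, 0.477, 0.022, 1.555, -0.011, 1.109, -0.083], TCP at [0.3, 0.605, 0.192] pointing down, gripper open.
Joint ranges: [-2.96, 2.96], [-0.34, 2.1], [-1.41, 1.46], [0.24, 2.44], [-1.37, 4.51], [0.17, 1.92], [-2.96, 2.96]. Speed limits (rad/s): [2.39, 2.39, 3.14, 3.14, 3.14, 3.14, 3.14].

### API

Orientations are given as a unit quaternion [w, x, y, z].
In Python, from station import * gives the robot as it stands.
- The arm moves only by the tool carry_out, never from a script. Its argument "rows" is text: rows parted by semicolons, each of 4 numbers parted by spaces: the shift along the world's x, y, z in mm, then the turn about the world's z in degrees. In form: dx dy dz yaw; .... A call has 1 to 10 rows; each row shifts and turns the commanded pose from where the row before left it; what a row does not reach is not made up. A row lasts 1/8 s, in which the tool goes at most 62.5 mm and 10.7 degrees, less where a joint would pass 70% of its speed; a pose out of reach is approached as far as the arm can. A call is refused whole if a number of a shift passes 62.5 or a number of a turn 10.7, either way. A call with a gripper value outside its range is refused whole. "claw" is the finger opening in mm, from 0 to 85.4, set as the call begins (left out, the last holds). The fingers move at their own pace and stop on an object; "force" is the grip in N (left out, the last holds). Time passes only in rows, so rows that do not move let the fingers close. It gives the time, the measured TCP pose, the force, the opening and the grip force at its end, in the units of the state.
- get_obs(): the state, without advancing time (a new reading comes with each control period).
- read_camera(name): name is "side" or "top" or "wrist"; returns a dict with "img" (384x512x3 uint8, blue, green, red), "fov_y" (degrees; the focal length in pixels is half the picture's height over the tangent of half this angle, whatever the lens; pixels are square), "cx", "cy" (the principal point, pixels), "world_to_cam" (4x4, takes a point from world to camera coordinates). Camera axes: x right, y up, looking along -z (the intrinsics and any distortion apply to the point x, -y, -z); pixel columns grow to the right and rows downward; lengths in m; the calibration is good to about 2 mm. A picture is of the moment at which its call begins. There is no depth.
- hand_in(): hands the job in; it is judged then, once.
Trained networks look in the newest picture that a camera, given by its name, has taken for a name from the list of things; names that differ only in an ending like _2 or _b are one class to them, and where a whole thing is asked for, a point or a joint stands for the part that bears it (a point fixed in the world has none). Each returns a list of dicts, best first, with "confidence" (0 to 1); they miss things now and then, are a little off and sometimes report something else, mostly with a low value. They report only what shows in the picture. A call takes as long as a camera call.
- recognise(camera, thing): "centre" ([column, row] in pixels, amid what is visible of it).
- outline_of(camera, thing): "pixels" (384x512 bool, what is visible of it) and "centre" ([column, row] in pixels, amid what is visible of it).
- place_of(camera, thing): "centre" ([column, row] in pixels: a listed point, or the origin of a listed thing).
The state is a dict: "t": time; "q": joint angles; "joint_vel": joint speeds; "joint_torque": joint torques, N m; "eef_pos": TCP position; "tool_rot": TCP orientation; "contact_force": force on the tool from outside, world axes, zero at the start; "torque": the same for the moment, N m; "gripper_width": opening from 0.0 (shut) to 1.0 (fully open); "grasp_force": force on a finger pad.
Only numpy, scipy, OpenCV 4.12 (cv2) and the standard library are available. Lean on these libraries where they do the work, as an engineer would, in place of code of your own. Each camera call takes 0.05 s, during which the arm holds its last target. There are 200 camera calls.

## Working session

There is one attempt and no reset: what is moved stays moved. The work goes in short steps, Python scripts to look and compute and a tool call to move; the robot and the scene stay as the last step left them, time stands still between calls to the robot, and variables do not carry over. Pictures are saved under pics/ and viewed, at most 14 in all, crops included, and the job is handed in when it is done.

Besides the shell and the picture viewer there is one more tool, called after "Request:" by a JSON object that holds its "fn" and its "kwargs". carry_out: Moves the arm, as the interface text tells. Its arguments: {"type":"object","properties":{"rows":{"type":"string"},"claw":{"type":"number"},"force":{"type":"number"}},"required":["rows"]}

```bash
ls; mkdir -p pics
cat > h.py <<'E'
from station import *
import numpy as np, cv2
def cam(name):
    return read_camera(name)
def ray(c,px):
    f=192/np.tan(np.radians(c["fov_y"])/2)
    T=np.array(c["world_to_cam"]);R=T[:3,:3];o=-R.T@T[:3,3]
    d=R.T@np.array([(px[0]-c["cx"])/f,-(px[1]-c["cy"])/f,-1.0])
    return o,d
def atz(c,px,z):
    o,d=ray(c,px); return o+d*(z-o[2])/d[2]
def proj(c,p):
    f=192/np.tan(np.radians(c["fov_y"])/2)
    q=np.array(c["world_to_cam"])@np.r_[p,1]
    return np.array([c["cx"]+f*q[0]/-q[2],c["cy"]-f*q[1]/-q[2]])
E
python3 - <<'E'
from h import *
np.set_printoptions(precision=4,suppress=True)
print(get_obs())
for n in ["top","side"]:
    c=cam(n); cv2.imwrite(f"pics/{n}0.png",c["img"]); print({k:v for k,v in c.items() if k!="img"})
    for t in ["mixer","post_base","sleeve_top","rail_mid","collar_grey","collar_blue","collar_purple","collar_green","retainer","flag","flag_ridge","wash_bottle","glove_box","tube_rack"]:
        r=place_of(n,t)
        print(n,t,[(np.round(x["centre"],1),round(x["confidence"],2)) for x in r[:2]], [np.round(atz(c,x["centre"],{"post_base":.05,"sleeve_top":.094,"rail_mid":.13,"flag_ridge":.05}.get(t,0)),3) for x in r[:1]])
E
```

```text
pics
{'t': 0.0, 'q': array([-1.2191,  0.4778,  0.0223,  1.5564, -0.0115,  1.1093, -0.0831]), 'joint_vel': array([-0.0008,  0.0013,  0.0005,  0.0005, -0.0015,  0.0003,  0.0005]), 'joint_torque': array([ -0.0001, -59.6435,   1.6076, -28.1202,   0.0124,   0.0093,
         0.    ]), 'eef_pos': array([0.2993, 0.6043, 0.1911]), 'tool_rot': array([-0.0001,  0.2279,  0.9737, -0.0009]), 'contact_force': array([-0.0915,  0.0985, -0.0031]), 'torque': array([ 0.0047, -0.0417, -0.011 ]), 'grasp_force': 0.0, 'gripper_width': 1.0015584412740324}
{'fov_y': 57.866658728700706, 'cx': 263.03309308572074, 'cy': 195.2196227124194, 'world_to_cam': array([[-0.0216, -0.9997, -0.0091,  0.0231],
       [ 0.9904, -0.0227,  0.1366, -0.6165],
       [-0.1368, -0.006 ,  0.9906, -1.0061],
       [ 0.    ,  0.    ,  0.    ,  1.    ]])}
top mixer [(array([201.7, 228.4]), 0.91)] [array([0.523, 0.202, 0.   ])]
top post_base [(array([194.5, 230.8]), 0.71), (array([233.1, 142.2]), 0.53)] [array([0.514, 0.214, 0.05 ])]
top sleeve_top [(array([231.9, 143.6]), 0.7), (array([229.7, 229.9]), 0.45)] [array([0.765, 0.097, 0.09
[... 1583 characters left out ...]
side collar_blue [(array([265.1, 328.8]), 0.76)] [array([ 0.449, -0.209,  0.   ])]
side collar_purple [] []
side collar_green [(array([227. , 297.2]), 0.74)] [array([ 0.444, -0.097,  0.   ])]
side retainer [(array([358.9, 340.8]), 0.81)] [array([ 0.558, -0.343,  0.   ])]
side flag [(array([314. , 299.4]), 0.85)] [array([ 0.573, -0.221,  0.   ])]
side flag_ridge [(array([316.6, 282. ]), 0.74)] [array([ 0.573, -0.223,  0.05 ])]
side wash_bottle [(array([328. , 237.6]), 0.81)] [array([ 0.754, -0.107,  0.   ])]
side glove_box [(array([392.6, 276.6]), 0.8), (array([226.1, 295.3]), 0.5)] [array([ 0.751, -0.291,  0.   ])]
side tube_rack [(array([279.8, 200.7]), 0.64)] [array([0.786, 0.098, 0.   ])]
```

View pics/top0.png

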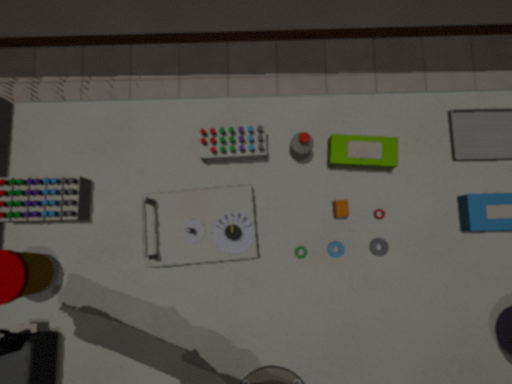

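View pics/side0.png

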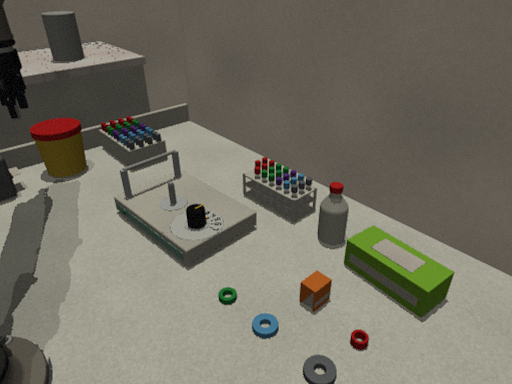

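Top view: grey (379,246), blue (336,248), green (301,252), red (379,213) and flag (342,208), with the mixer around (200,225) and no purple. So 3 collars are out. Next I'll zoom on the mixer and refine the positions.

Run:
```python
from h import *
np.set_printoptions(precision=4,suppress=True)
c=cam("top"); s=cam("side")
a=cv2.resize(c["img"][175:275,135:265],(780,600),interpolation=cv2.INTER_CUBIC)
b=cv2.resize(s["img"][145:255,110:260],(780,572),interpolation=cv2.INTER_CUBIC)
cv2.imwrite("pics/a1.png",a);cv2.imwrite("pics/b1.png",b)
for n,k in (("top",c),("side",s)):
  for t,z in [("collar_grey",.0065),("collar_blue",.0065),("collar_green",.0065),("retainer",.009),("flag",.03)]:
    r=outline_of(n,t)
    for x in r[:1]:
        m=x["pixels"]; v,u=np.nonzero(m)
        # hull centroid
        h=cv2.convexHull(np.c_[u,v].astype(np.int32)); M=cv2.moments(h)
        p=(M["m10"]/M["m00"],M["m01"]/M["m00"]); print(n,t,x["confidence"],np.round(p,1),atz(k,p,z), len(u), cv2.minAreaRect(h))
```

```text
top collar_grey 0.56 [379.7 246.7] [ 0.4551 -0.3428  0.0065] 272 ((380.0, 247.0), (18.0, 18.0), 90.0)
top collar_blue 0.64 [335.8 249.5] [ 0.4497 -0.2089  0.0065] 166 ((336.0000305175781, 249.50003051757812), (14.849242210388184, 14.849242210388184), 45.0)
top collar_green 0.55 [300.  252.2] [ 0.4437 -0.0994  0.0065] 61 ((300.0, 252.5), (10.60660171508789, 9.192387580871582), 45.0)
top flag 0.7 [340.6 208.5] [ 0.5727 -0.2248  0.03  ] 281 ((340.5, 208.5), (17.0, 17.0), 90.0)
side collar_grey 0.84 [319.5 369.4] [ 0.4566 -0.3363  0.0065] 774 ((319.0, 368.5), (29.0, 32.0), 90.0)
side collar_blue 0.65 [264.9 324.9] [ 0.451  -0.2062  0.0065] 539 ((265.0, 325.0), (24.0, 26.0), 90.0)
side collar_green 0.81 [227.6 295. ] [ 0.4454 -0.0985  0.0065] 238 ((227.5, 295.0), (16.0, 17.0), 90.0)
side retainer 0.67 [359.  338.5] [ 0.5556 -0.3438  0.009 ] 262 ((359.0, 338.5), (19.0, 16.0), 90.0)
side flag 0.76 [315.6 289.4] [ 0.5728 -0.2231  0.03  ] 760 ((315.90399169921875, 288.9720153808594), (30.800580978393555, 33.45689392089844), 34.695152282714844)
```

View pics/a1.png

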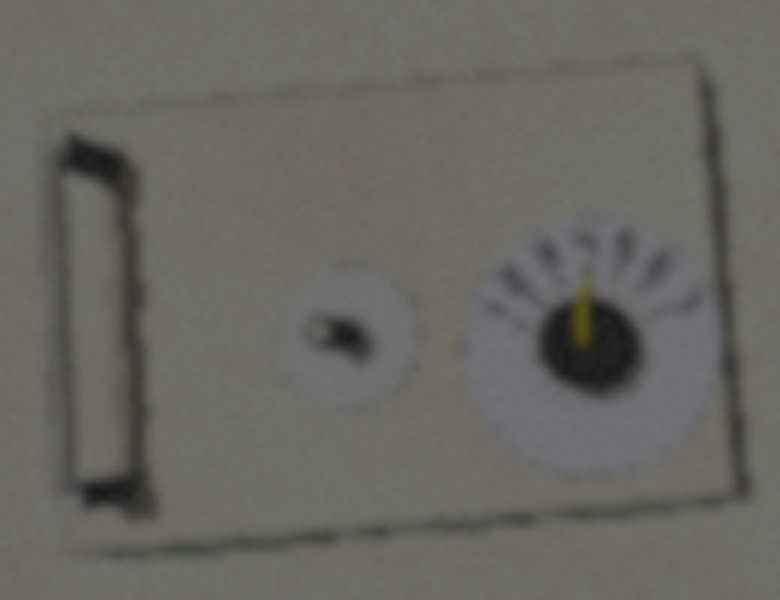

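View pics/b1.png

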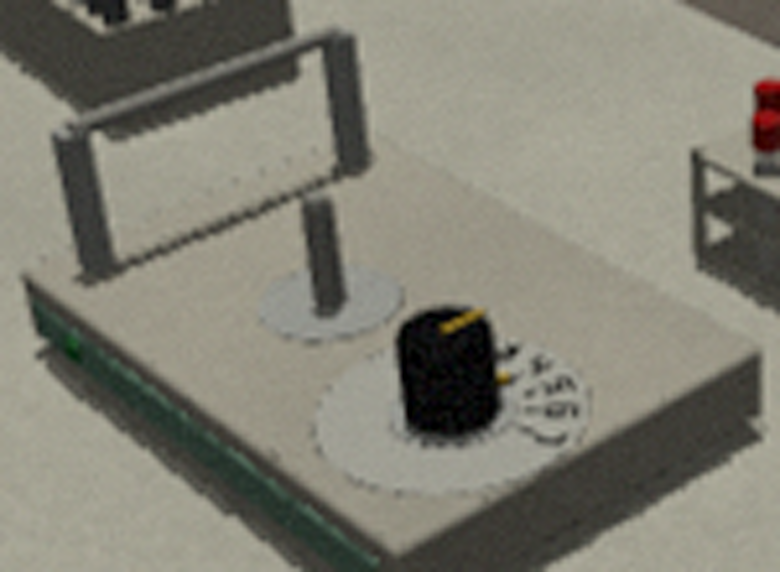

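Top crop: the pointer is on about 4, the post disc is at about (193,231) and the sleeve at about (233,232). The mixer is yawed a few degrees. The side crop agrees.

Run:
```python
from h import *
np.set_printoptions(precision=4,suppress=True)
c=cam("top"); s=cam("side")
T=lambda x,y:(135+x/6,175+y/6)
S=lambda x,y:(110+x/5.2,145+y/5.2)
cor=[atz(c,T(*p),.05) for p in [(70,553),(745,497),(700,60),(50,110)]]
print("corners",cor,"centre",np.mean(cor,0)); 
for i in range(4): d=cor[(i+1)%4]-cor[i]; print(np.linalg.norm(d),np.degrees(np.arctan2(d[1],d[0])))
print("post",atz(c,T(348,337),.05),atz(c,T(315,328),.112),atz(s,S(328,310),.05),atz(s,S(320,200),.112))
print("sleeve",atz(c,T(588,342),.094),atz(c,T(590,347),.05),atz(s,S(447,327),.094),atz(s,S(450,420),.05))
print("rail",atz(c,T(65,165),.13),atz(c,T(75,495),.13),atz(s,S(70,135),.13),atz(s,S(340,38),.13))
print("ret top",atz(c,(379,213.5),.009))
for n,k in (("top",c),("side",s)):
  for t,z in [("post_base",.05),("sleeve_top",.094),("rail_mid",.13)]:
    print(n,t,[(atz(k,x["centre"],z),round(x["confidence"],2)) for x in place_of(n,t)[:2]])
```

```text
corners [array([0.4115, 0.3539, 0.05  ]), array([0.4313, 0.0247, 0.05  ]), array([0.6477, 0.0429, 0.05  ]), array([0.6298, 0.3693, 0.05  ])] centre [0.5301 0.1977 0.05  ]
0.32985800144374583 -86.54658075377756
0.2171250906630602 4.816106701443518
0.32686316053479453 93.13206292128936
0.2189076528813196 -175.9803079514412
post [0.5132 0.2189 0.05  ] [0.5153 0.2213 0.112 ] [0.5108 0.2145 0.05  ] [0.5147 0.214  0.112 ]
sleeve [0.5067 0.0963 0.094 ] [0.5057 0.0995 0.05  ] [0.5115 0.1021 0.094 ] [0.5034 0.0946 0.05  ]
rail [0.5919 0.3333 0.13  ] [0.4419 0.3251 0.13  ] [0.4417 0.3258 0.13  ] [0.6006 0.333  0.13  ]
ret top [ 0.5564 -0.3467  0.009 ]
top post_base [(array([0.5173, 0.2092, 0.05  ]), 0.67), (array([ 0.7261, -0.2789,  0.05  ]), 0.36)]
top sleeve_top [(array([0.5097, 0.0935, 0.094 ]), 0.64)]
top rail_mid [(array([0.513 , 0.0991, 0.13  ]), 0.72), (array([0.5128, 0.3402, 0.13  ]), 0.59)]
side post_base []
side sleeve_top [(array([0.501 , 0.0904, 0.094 ]), 0.66)]
side rail_mid [(array([0.5247, 0.3505, 0.13  ]), 0.9)]
```

Request:
{"fn": "carry_out", "kwargs": {"rows": "21 -51 5 0;21 -51 5 0;21 -51 5 0;21 -51 5 0;21 -51 5 0;21 -51 0 0;21 -51 0 0;21 -51 0 0;21 -51 0 0;19 -47 0 0", "claw": 85, "force": 40}}

```text
t: 3.75
eef_pos: [0.5082, 0.097, 0.2175]
tool_rot: [0.0, 0.228, 0.974, 0.0]
contact_force: [-0.2, 0.3, 0.9]
gripper_width: 0.996
grasp_force: 0.0
```

Run:
```python
from h import *
np.set_printoptions(precision=4,suppress=True)
o=get_obs();print(o["eef_pos"],o["tool_rot"],o["q"])
c=cam("wrist"); cv2.imwrite("pics/w1.png",c["img"]); print({k:v for k,v in c.items() if k!="img"})
for t,z in [("post_base",.05),("sleeve_top",.094),("rail_mid",.13)]:
    print(t,[(x["centre"],atz(c,x["centre"],z),round(x["confidence"],2)) for x in place_of("wrist",t)[:2]])
```

```text
[0.5082 0.097  0.2175] [0.0004 0.2281 0.9736 0.0003] [-0.5512  0.1894  0.2789  1.9149 -0.0601  1.0442  0.8636]
{'fov_y': 65.87488621358548, 'cx': 257.6480973196214, 'cy': 187.6744626137068, 'world_to_cam': array([[ 0.4452,  0.8955,  0.0011, -0.313 ],
       [-0.8641,  0.4299, -0.2616,  0.4382],
       [-0.2348,  0.1155,  0.9652, -0.2948],
       [ 0.    ,  0.    ,  0.    ,  1.    ]])}
post_base [([359.0, 119.9], array([0.5134, 0.2246, 0.05  ]), 0.74)]
sleeve_top [([262.3, 171.8], array([0.5098, 0.1015, 0.094 ]), 0.85)]
rail_mid []
```

View pics/w1.png

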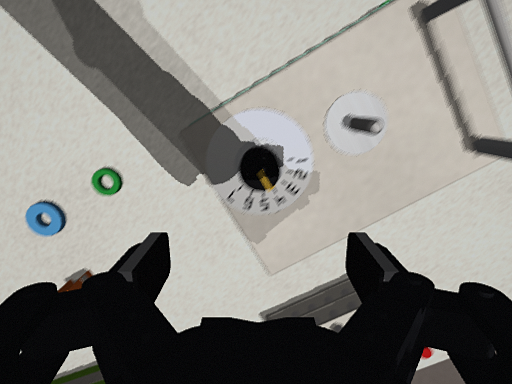

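Wrist view: sleeve at (260,168), post disc (355,122), post top (375,125), pointer near 4. I'll refine these by fitting the blobs.

Run:
```python
from h import *
np.set_printoptions(precision=4,suppress=True)
c=cam("wrist"); g=c["img"].max(2)
m=(g<28).astype(np.uint8); m[215:]=0
n,l,st,ce=cv2.connectedComponentsWithStats(m)
for i in range(1,n):
    if st[i][4]>60: print(st[i],ce[i],atz(c,ce[i],.094),atz(c,ce[i],.075))
print("post foot",atz(c,(355,122),.05),"top",atz(c,(376,125.5),.112))
for p,z in [((.5135,.217,.05),0),((.5135,.217,.112),0),((.507,.098,.05),0),((.507,.098,.094),0)]: print(p,proj(c,p))
cv2.imwrite("pics/w2.png",cv2.resize(c["img"][80:220,200:400],(800,560),interpolation=cv2.INTER_CUBIC))
```

```text
[ 240  145   41   46 1335] [259.9124 166.8719] [0.5034 0.1028 0.094 ] [0.5068 0.1013 0.075 ]
post foot [0.5132 0.2207 0.05  ] top [0.5137 0.2208 0.112 ]
(0.5135, 0.217, 0.05) [352.1135 123.6912]
(0.5135, 0.217, 0.112) [372.2001 127.1213]
(0.507, 0.098, 0.05) [257.3634 164.1725]
(0.507, 0.098, 0.094) [257.357  171.8891]
```

View pics/w2.png

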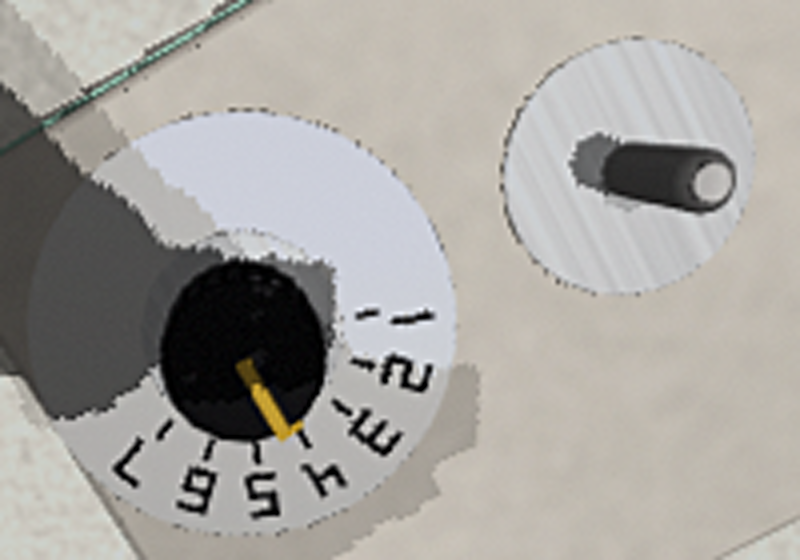

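Request:
{"fn": "carry_out", "kwargs": {"rows": "0 3 -50 0;0 0 -50 0;0 0 -30 0;0 0 -19 0;0 0 0 0"}}

```text
t: 4.62
eef_pos: [0.5059, 0.1034, 0.0669]
tool_rot: [-0.002, 0.227, 0.974, -0.001]
contact_force: [0.3, 0.6, -0.3]
gripper_width: 1.0
grasp_force: 0.0
```

Request:
{"fn": "carry_out", "kwargs": {"rows": "0 0 0 0;0 0 0 0;0 0 0 0;0 0 0 0;0 0 0 0;0 0 0 0", "claw": 30, "force": 40}}

```text
t: 5.38
eef_pos: [0.5076, 0.1019, 0.0681]
tool_rot: [0.0, 0.228, 0.974, 0.0]
contact_force: [-0.2, -0.1, -1.0]
gripper_width: 0.349
grasp_force: 0.0
```

Run:
```python
from h import *
c=cam("wrist"); s=cam("side")
cv2.imwrite("pics/w3.png",np.hstack([cv2.resize(c["img"],(400,300)),cv2.resize(s["img"][100:280,80:320],(400,300))]))
```

```text
(no output)
```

View pics/w3.png

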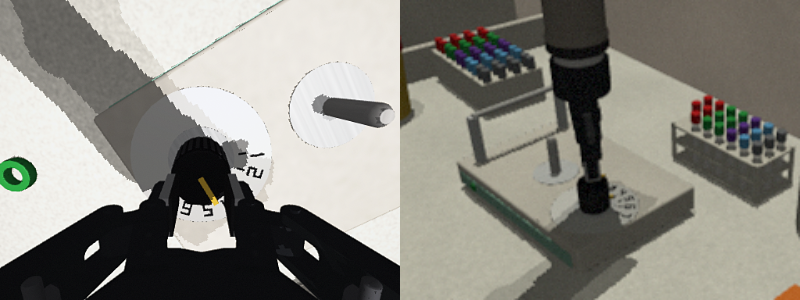

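Run:
```python
from h import *
np.set_printoptions(precision=4,suppress=True)
o=get_obs();print(o["eef_pos"],o["gripper_width"],o["grasp_force"])
c=cam("wrist");s=cam("side");p=o["eef_pos"]
for z in (0,.019,.026): print(proj(c,p+[0,0,z]),proj(s,p+[0,0,z]))
print(proj(c,(.508,.1,.094)))
a=c["img"][150:330,150:350]; b=s["img"][165:235,150:240]
im=np.hstack([cv2.resize(a,(460,414),interpolation=2),cv2.resize(b,(340,414),interpolation=2)])
cv2.imwrite("pics/w4.png",np.clip(im.astype(float)**.6*9,0,255).astype(np.uint8))
```

```text
[0.5075 0.1019 0.0681] 0.3482313780639247 0.0
[258.1025 212.4694] [195.6102 217.607 ]
[258.1632 223.486 ] [194.8735 210.987 ]
[258.1889 228.1514] [194.5981 208.512 ]
[255.5644 230.1277]
```

View pics/w4.png

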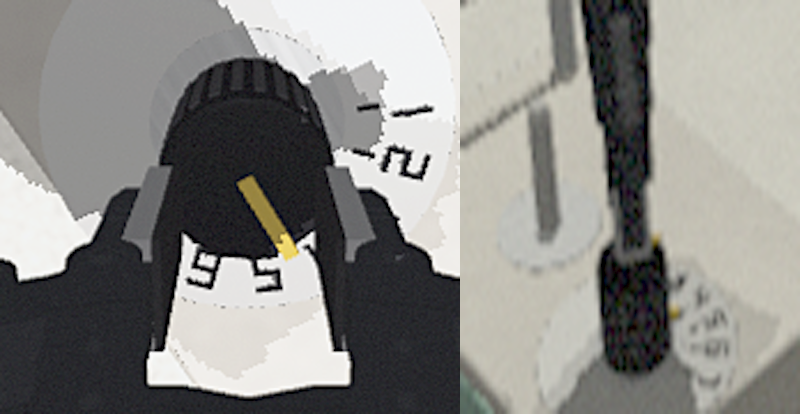

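Request:
{"fn": "carry_out", "kwargs": {"rows": "0 0 0 0;0 0 0 0;0 0 0 0;0 0 0 0", "claw": 0, "force": 40}}

```text
t: 6.08
eef_pos: [0.5076, 0.1019, 0.0681]
tool_rot: [0.0, 0.228, 0.974, 0.0]
contact_force: [-1.4, -0.5, 0.6]
gripper_width: -0.002
grasp_force: 0.0
```

Run:
```python
from h import *
c=cam("wrist");s=cam("side")
a=c["img"][150:330,150:350]; b=s["img"][165:235,150:240]
im=np.hstack([cv2.resize(a,(460,414),interpolation=2),cv2.resize(b,(340,414),interpolation=2)])
cv2.imwrite("pics/w5.png",np.clip(im.astype(float)**.6*9,0,255).astype(np.uint8))
```

```text
(no output)
```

View pics/w5.png

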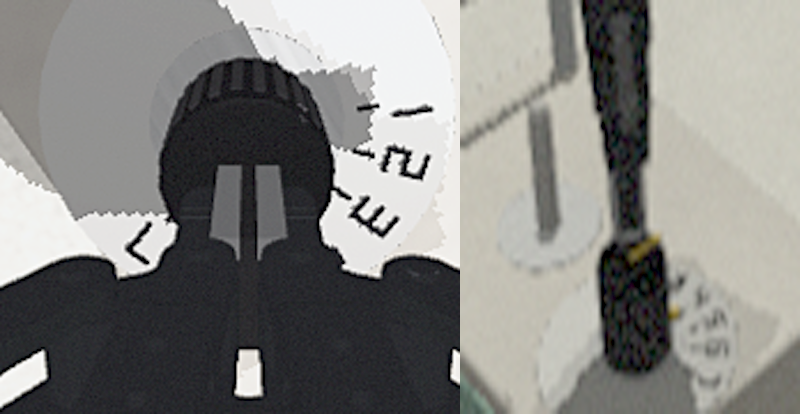

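The side and wrist views both suggest the closed fingertips are above the sleeve top, although the reported TCP z is 0.068. I'll probe down gently to check the real tip height.

Request:
{"fn": "carry_out", "kwargs": {"rows": "0 0 -2 0;0 0 -2 0;0 0 -2 0;0 0 0 0;0 0 0 0"}}

```text
t: 6.8
eef_pos: [0.5076, 0.1019, 0.0621]
tool_rot: [-0.0, 0.228, 0.974, 0.0]
contact_force: [-0.7, -0.0, -0.0]
gripper_width: 0.003
grasp_force: 0.0
```

Request:
{"fn": "carry_out", "kwargs": {"rows": "0 0 -2 0;0 0 -2 0;0 0 -1 0;0 0 0 0;0 0 0 0"}}

```text
t: 7.42
eef_pos: [0.5076, 0.1019, 0.0571]
tool_rot: [0.0, 0.228, 0.974, 0.0]
contact_force: [0.4, 0.0, -0.2]
gripper_width: -0.0
grasp_force: 0.0
```

Request:
{"fn": "carry_out", "kwargs": {"rows": "0 0 -2 0;0 0 -2 0;0 0 -1 0;0 0 0 0;0 0 0 0"}}

```text
t: 8.05
eef_pos: [0.5081, 0.1021, 0.0555]
tool_rot: [0.0, 0.228, 0.974, 0.001]
contact_force: [-12.5, -3.1, 38.5]
gripper_width: 0.001
grasp_force: 19.4
```

Request:
{"fn": "carry_out", "kwargs": {"rows": "0 0 -2 0;0 0 -2 0;0 0 -1 0;0 0 0 0;0 0 0 0"}}

```text
t: 8.68
eef_pos: [0.5085, 0.1023, 0.055]
tool_rot: [0.0, 0.229, 0.974, 0.002]
contact_force: [-29.1, -5.5, 90.3]
gripper_width: -0.006
grasp_force: 44.8
```

Run:
```python
from h import *
o=get_obs();print(o["eef_pos"],o["contact_force"],o["joint_torque"])
c=cam("wrist");s=cam("side")
a=c["img"][150:330,150:350]; b=s["img"][165:235,150:240]
im=np.hstack([cv2.resize(a,(460,414),interpolation=2),cv2.resize(b,(340,414),interpolation=2)])
cv2.imwrite("pics/w6.png",np.clip(im.astype(float)**.6*9,0,255).astype(np.uint8))
```

```text
[0.50851207 0.10234245 0.05498416] [-29.08215245  -5.53035757  90.27524636] [ 1.36770587e-01 -6.75962761e+00  7.14360829e-01 -1.32682014e+01
 -5.55946492e-02 -9.62624252e+00  6.52211776e-03]
```

View pics/w6.png

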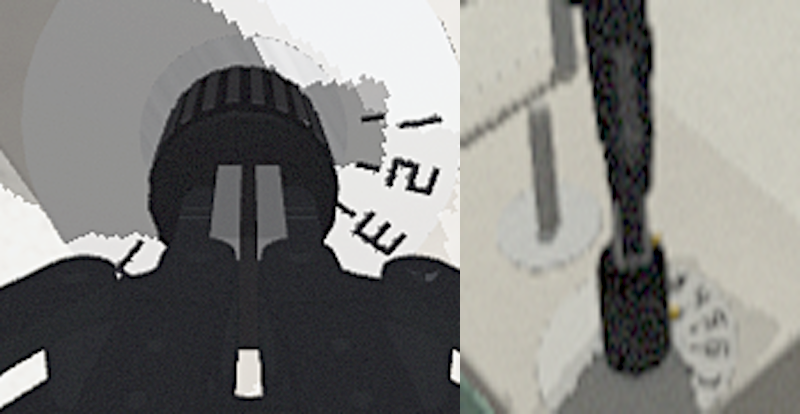

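Contact came at TCP z≈0.0557 on the 0.094 sleeve top, so the real fingertip sits about 38 mm above the reported TCP. I'll back off at once and use that offset from here.

Request:
{"fn": "carry_out", "kwargs": {"rows": "0 0 10 0;0 0 25 0;0 0 25 0;0 0 0 0;0 0 0 0;0 0 0 0;0 0 0 0;0 0 0 0", "claw": 85}}

```text
t: 9.78
eef_pos: [0.5073, 0.1018, 0.1067]
tool_rot: [-0.0, 0.228, 0.974, -0.0]
contact_force: [0.3, 1.0, 0.2]
gripper_width: 0.996
grasp_force: 0.0
```

Request:
{"fn": "carry_out", "kwargs": {"rows": "0 -1 -25 0;0 0 -25 0;0 0 -20 0;0 0 -10 0;0 0 -7 0;0 0 0 0"}}

```text
t: 10.52
eef_pos: [0.5076, 0.1009, 0.0201]
tool_rot: [-0.0, 0.228, 0.974, -0.0]
contact_force: [0.8, 0.3, -0.4]
gripper_width: 0.989
grasp_force: 0.0
```

Request:
{"fn": "carry_out", "kwargs": {"rows": "0 0 0 0;0 0 0 0;0 0 0 0;0 0 0 0;0 0 0 0;0 0 0 0", "claw": 30, "force": 30}}

```text
t: 11.28
eef_pos: [0.508, 0.1012, 0.0207]
tool_rot: [0.0, 0.228, 0.974, 0.0]
contact_force: [-1.3, -0.2, 5.8]
gripper_width: 0.507
grasp_force: 30.1
```

Request:
{"fn": "carry_out", "kwargs": {"rows": "0 0 0 8;0 0 0 9;0 0 0 9;0 0 0 9;0 0 0 9;0 0 0 9;0 0 0 9;0 0 0 6;0 0 0 0;0 0 0 0"}}

```text
t: 12.52
eef_pos: [0.5079, 0.1021, 0.0207]
tool_rot: [0.001, -0.356, 0.935, 0.0]
contact_force: [-1.9, 2.6, 4.6]
gripper_width: 0.507
grasp_force: 30.2
```

Request:
{"fn": "carry_out", "kwargs": {"rows": "0 0 0 0;0 0 0 0;0 0 0 0;0 0 0 0;0 0 50 0;0 0 60 0;0 0 60 0", "claw": 85}}

```text
t: 13.4
eef_pos: [0.5071, 0.1007, 0.1918]
tool_rot: [-0.0, -0.356, 0.935, 0.0]
contact_force: [0.6, 0.6, 0.1]
gripper_width: 0.995
grasp_force: 0.0
```

Run:
```python
from h import *
np.set_printoptions(precision=4,suppress=True)
o=get_obs();print(o["eef_pos"],o["tool_rot"],o["q"])
c=cam("wrist")
cv2.imwrite("pics/w7.png",c["img"])
print([proj(c,p) for p in [(.508,.101,.094),(.508,.101,.05),(.5135,.217,.05),(.5135,.217,.112)]])
```

```text
[0.5071 0.1007 0.1918] [-0.0002 -0.3555  0.9347  0.    ] [-0.2266  0.2229 -0.1046  1.9237  0.0275  0.9969  1.9542]
[array([257.3573, 178.983 ]), array([257.3684, 169.7859]), array([327.4566, 236.8815]), array([341.8248, 263.4387])]
```

View pics/w7.png

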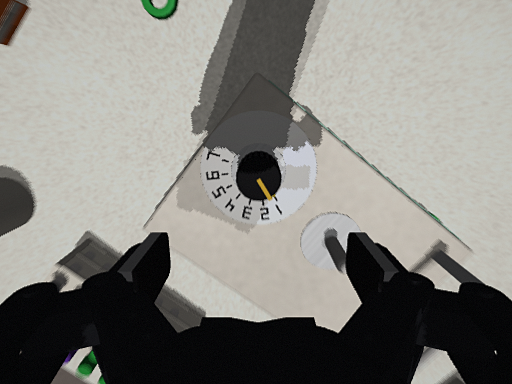

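The pointer is now on 1 (it lines up with the "1" tick). Next is grey.

Request:
{"fn": "carry_out", "kwargs": {"rows": "-5 -49 0 -10;-5 -49 0 -10;-6 -49 0 -10;-6 -49 0 -10;-6 -49 0 -10;-6 -49 0 -10;-6 -49 0 -10;-6 -49 0 -10;-6 -49 0 -10;0 0 0 0"}}

```text
t: 14.7
eef_pos: [0.4536, -0.3446, 0.1899]
tool_rot: [0.0, 0.413, 0.911, -0.001]
contact_force: [0.5, 0.3, -0.1]
gripper_width: 0.999
grasp_force: 0.0
```

```bash
cat >> h.py <<'E'
HSV={"grey":((0,0,40),(180,60,130)),"blue":((95,90,60),(115,255,255)),"green":((50,110,40),(75,255,255)),"red":((0,150,50),(8,255,255)),"orange":((5,120,50),(16,255,255))}
def ring(c,col,zt,zb,lo,hi):
    h=cv2.cvtColor(cv2.GaussianBlur(c["img"],(3,3),0),cv2.COLOR_BGR2HSV); m=cv2.inRange(h,*map(np.array,HSV[col]))
    if col=="red": m|=cv2.inRange(h,np.array((173,150,50)),np.array((180,255,255)))
    m[225:]=0
    n,l,st,ce=cv2.connectedComponentsWithStats(m); out=[]
    for i in range(1,n):
        if st[i][4]<lo: continue
        cs=max(cv2.findContours((l==i).astype(np.uint8),0,2)[0],key=cv2.contourArea)[:,0]
        # fit: centre minimising radius deviation on hull, hull = top and bottom circle union
        h=cv2.convexHull(cs)[:,0]; out.append((st[i][4],np.round(ce[i],1),h))
    return out
def fitc(c,h,R,zt,zb):
    from scipy.optimize import minimize
    a=np.linspace(0,2*np.pi,90)
    M=cv2.moments(h.astype(np.float32)); x0=atz(c,(M["m10"]/M["m00"],M["m01"]/M["m00"]),(zt+zb)/2)[:2]
    def syn(x):
        return cv2.convexHull(np.array([proj(c,(x[0]+R*np.cos(t),x[1]+R*np.sin(t),z)) for z in (zt,zb) for t in a],np.float32))[:,0]
    def cen(q):
        M=cv2.moments(q.astype(np.float32));return np.array([M["m10"]/M["m00"],M["m01"]/M["m00"]]),M["m00"]
    t,A=cen(h); x=x0.copy()
    for _ in range(4):
        s,B=cen(syn(x)); x=x+atz(c,t,zt)[:2]-atz(c,s,zt)[:2]
    return x,A,B
E
python3 - <<'E'
from h import *
np.set_printoptions(precision=4,suppress=True)
o=get_obs();print(o["eef_pos"],o["tool_rot"],o["q"])
c=cam("wrist"); cv2.imwrite("pics/w8.png",c["img"])
for x in ring(c,"grey",0,0,600,0): print(x[:2],fitc(c,x[2],.028,.013,0))
r=outline_of("wrist","collar_grey")
for x in r[:2]:
    v,u=np.nonzero(x["pixels"]);print(x["confidence"],x["centre"],len(u),fitc(c,cv2.convexHull(np.c_[u,v].astype(np.int32))[:,0],.028,.013,0), [c["img"][int(q),int(w)] for q,w in list(zip(v,u))[::400]])
E
```

```text
[ 0.4536 -0.3446  0.1899] [ 0.0001  0.4131  0.9107 -0.0014] [ 0.2277  0.3168  0.3878  1.8366 -0.1361  1.0137  1.3892]
(np.int32(17699), array([171.1, 106.7])) (array([ 0.3432, -0.3541]), 23508.0, 1934.7837456536363)
(np.int32(634), array([382.5, 145.6])) (array([ 0.5604, -0.2307]), 1023.5, 1834.4421042151516)
0.63 [262.8, 151.9] 1461 (array([ 0.4539, -0.3375]), 1587.5, 1663.231263721129) [array([138, 145, 148], dtype=uint8), array([91, 86, 85], dtype=uint8), array([92, 88, 87], dtype=uint8), array([36, 34, 32], dtype=uint8)]
```

Request:
{"fn": "carry_out", "kwargs": {"rows": "0 3 -50 0;1 2 -50 0;0 0 -50 0;0 0 -40 0;0 0 -20 0;0 0 -10 0;0 0 -9 0;0 0 0 0"}}

```text
t: 15.8
eef_pos: [0.4568, -0.3347, -0.0388]
tool_rot: [0.0, 0.409, 0.912, 0.0]
contact_force: [-0.5, 0.6, 0.4]
gripper_width: 0.991
grasp_force: 0.0
```

Request:
{"fn": "carry_out", "kwargs": {"rows": "0 0 0 0;0 0 0 0;0 0 0 0;0 0 0 0;0 0 0 0", "claw": 35, "force": 20}}

```text
t: 16.42
eef_pos: [0.457, -0.3355, -0.0378]
tool_rot: [0.001, 0.41, 0.912, 0.0]
contact_force: [-1.7, 1.3, 6.0]
gripper_width: 0.649
grasp_force: 20.0
```

Request:
{"fn": "carry_out", "kwargs": {"rows": "0 0 0 0;0 0 0 0;0 0 0 -10;0 0 0 -10;0 0 0 -10;0 0 0 -10;0 0 0 -10;0 0 0 -10;0 0 0 -10;0 0 0 -10", "claw": 75}}

```text
t: 17.68
eef_pos: [0.4566, -0.3349, -0.039]
tool_rot: [-0.0, 0.901, 0.433, 0.0]
contact_force: [-0.5, -1.3, -0.8]
gripper_width: 0.88
grasp_force: 0.0
```

Request:
{"fn": "carry_out", "kwargs": {"rows": "0 0 0 -10;0 0 0 0;0 0 0 0"}}

```text
t: 18.05
eef_pos: [0.4565, -0.335, -0.0389]
tool_rot: [-0.0, 0.934, 0.357, -0.0]
contact_force: [0.4, 1.0, -0.0]
gripper_width: 0.873
grasp_force: 0.0
```

Request:
{"fn": "carry_out", "kwargs": {"rows": "0 0 0 0;0 0 0 0;0 0 0 0;0 0 0 0;0 0 0 0", "claw": 35, "force": 40}}

```text
t: 18.68
eef_pos: [0.4566, -0.3351, -0.0382]
tool_rot: [-0.0, 0.934, 0.356, 0.0]
contact_force: [-0.6, 1.3, 6.3]
gripper_width: 0.632
grasp_force: 40.8
```

Request:
{"fn": "carry_out", "kwargs": {"rows": "0 0 30 0;0 0 50 0;0 0 50 0;0 0 50 0;0 0 0 0", "force": 60}}

```text
t: 19.3
eef_pos: [0.4583, -0.337, 0.1446]
tool_rot: [0.002, 0.935, 0.356, 0.002]
contact_force: [-0.0, 0.0, -0.7]
gripper_width: 0.618
grasp_force: 63.0
```

Request:
{"fn": "carry_out", "kwargs": {"rows": "0 40 10 0;0 57 10 0;0 57 10 0;0 57 10 0;0 57 5 0;0 57 0 0;0 57 0 0;0 57 0 0;0 57 0 0;0 20 0 0"}}

```text
t: 20.55
eef_pos: [0.4553, 0.1846, 0.185]
tool_rot: [0.0, 0.934, 0.359, -0.001]
contact_force: [0.2, -0.5, -0.7]
gripper_width: 0.617
grasp_force: 63.2
```

Request:
{"fn": "carry_out", "kwargs": {"rows": "0 0 0 0;0 0 0 0;0 0 0 0"}}

```text
t: 20.92
eef_pos: [0.4566, 0.179, 0.1861]
tool_rot: [-0.0, 0.935, 0.354, -0.0]
contact_force: [0.7, -0.1, -1.5]
gripper_width: 0.622
grasp_force: 63.2
```

Run:
```python
from h import *
np.set_printoptions(precision=4,suppress=True)
o=get_obs();print(o["eef_pos"],o["tool_rot"],o["q"],o["gripper_width"])
c=cam("wrist")
for p in [(.515,.2215,.05),(.515,.2215,.112)]: print(proj(c,p))
print([(x["centre"],atz(c,x["centre"],.05),x["confidence"]) for x in place_of("wrist","post_base")[:2]])
q=proj(c,(.515,.2215,.08)).astype(int); x0,y0=q[0]-75,max(q[1]-60,0); print(x0,y0)
a=cv2.resize(c["img"][y0:y0+120,x0:x0+150],(600,480),interpolation=2)
cv2.imwrite("pics/w9.png",np.hstack([a,cv2.resize(c["img"],(200,150)).repeat(1,0) if 0 else np.zeros((480,0,3),np.uint8)]))
```

```text
[0.4566 0.179  0.1861] [-0.0002  0.9352  0.3541 -0.0001] [-1.3973  0.2963  1.0906  2.0397 -0.3163  0.9856 -0.9931] 0.621575131382321
[264.295  101.4021]
[265.8559  99.9161]
[([266.6, 100.5], array([0.5172, 0.2203, 0.05  ]), 0.7)]
189 40
```

View pics/w9.png

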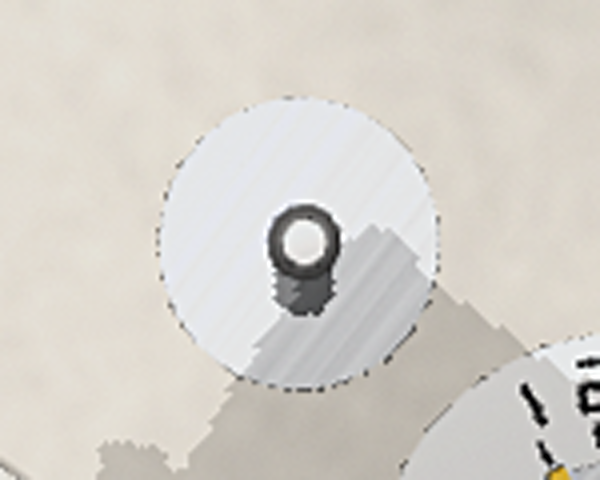

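Request:
{"fn": "carry_out", "kwargs": {"rows": "28 21 0 0;30 22 0 0;0 0 -50 0;0 0 -40 0;0 0 -10 0;0 0 0 0;0 0 0 0"}}

```text
t: 21.9
eef_pos: [0.5158, 0.2242, 0.0878]
tool_rot: [-0.0, 0.935, 0.355, 0.001]
contact_force: [0.1, 0.6, -0.6]
gripper_width: 0.618
grasp_force: 63.2
```

Request:
{"fn": "carry_out", "kwargs": {"rows": "0 0 -5 0;0 0 -5 0;0 0 -4 0;0 0 -4 0;0 0 0 0"}}

```text
t: 22.52
eef_pos: [0.5143, 0.2238, 0.0677]
tool_rot: [0.0, 0.935, 0.356, -0.0]
contact_force: [0.6, 0.5, -0.4]
gripper_width: 0.619
grasp_force: 63.2
```

Request:
{"fn": "carry_out", "kwargs": {"rows": "0 -1 -3 0;0 0 -5 0;0 0 -6 0;0 0 -6 0;0 0 0 0"}}

```text
t: 23.15
eef_pos: [0.5141, 0.2227, 0.0475]
tool_rot: [0.0, 0.935, 0.356, -0.001]
contact_force: [-0.4, 0.6, -0.9]
gripper_width: 0.618
grasp_force: 63.2
```

Request:
{"fn": "carry_out", "kwargs": {"rows": "0 0 -7 0;0 0 -7 0;0 0 -7 0;0 0 0 0"}}

```text
t: 23.65
eef_pos: [0.514, 0.2227, 0.0264]
tool_rot: [0.0, 0.935, 0.356, -0.001]
contact_force: [-0.1, 0.1, -0.5]
gripper_width: 0.621
grasp_force: 63.2
```

Request:
{"fn": "carry_out", "kwargs": {"rows": "0 0 -6 0;0 0 -6 0;0 0 0 0"}}

```text
t: 24.02
eef_pos: [0.5141, 0.2227, 0.0146]
tool_rot: [0.0, 0.935, 0.356, -0.0]
contact_force: [0.1, -0.2, -1.6]
gripper_width: 0.618
grasp_force: 63.2
```

Request:
{"fn": "carry_out", "kwargs": {"rows": "0 0 0 0;0 0 0 0;0 0 0 0;0 0 40 0;0 0 50 0;0 0 50 0;0 0 40 0", "claw": 75, "force": 20}}

```text
t: 24.9
eef_pos: [0.5149, 0.2228, 0.1972]
tool_rot: [-0.0, 0.935, 0.355, 0.001]
contact_force: [0.4, 0.3, -0.8]
gripper_width: 0.886
grasp_force: 0.0
```

Request:
{"fn": "carry_out", "kwargs": {"rows": "-8 -50 0 0;-8 -54 0 0;-8 -54 0 0;-8 -54 0 0;-8 -54 0 0;-8 -54 0 0;-8 -54 0 0;-8 -56 0 0;0 0 0 0;0 0 0 0"}}

```text
t: 26.15
eef_pos: [0.4504, -0.2069, 0.195]
tool_rot: [-0.0, 0.935, 0.355, 0.0]
contact_force: [0.3, 1.0, 0.0]
gripper_width: 0.878
grasp_force: 0.0
```

```bash
cat > m.py <<'E'
from h import *
import sys
np.set_printoptions(precision=4,suppress=True)
col,R,zt=sys.argv[1],float(sys.argv[2]),float(sys.argv[3]); zb=0
o=get_obs();print(o["eef_pos"])
c=cam("wrist")
for x in ring(c,col,0,0,150,0): print(x[:2],fitc(c,x[2],R,zt,zb))
for x in outline_of("wrist","retainer" if col=="red" else "collar_"+col)[:2]:
    v,u=np.nonzero(x["pixels"]);print(x["confidence"],x["centre"],len(u),fitc(c,cv2.convexHull(np.c_[u,v].astype(np.int32))[:,0],R,zt,zb))
E
python3 m.py blue .025 .013
```

```text
[ 0.4504 -0.2069  0.195 ]
(np.int32(1011), array([257.2, 161.1])) (array([ 0.4503, -0.2061]), 1168.0, 1288.666423096438)
0.78 [254.6, 168.1] 1072 (array([ 0.4506, -0.2059]), 1202.0, 1289.30599054927)
0.17 [343.9, 89.0] 2244 (array([ 0.5788, -0.2267]), 2320.0, 1586.3478928563418)
```

Request:
{"fn": "carry_out", "kwargs": {"rows": "0 1 -55 0;0 0 -55 0;0 0 -50 0;0 0 -40 0;0 0 -20 0;0 0 -10 0;0 0 -4 0;0 0 0 0"}}

```text
t: 27.25
eef_pos: [0.4512, -0.2058, -0.0384]
tool_rot: [0.0, 0.935, 0.356, 0.0]
contact_force: [0.9, 0.2, 0.2]
gripper_width: 0.875
grasp_force: 0.0
```

Request:
{"fn": "carry_out", "kwargs": {"rows": "0 0 0 0;0 0 0 0;0 0 0 0;0 0 0 0;0 0 0 0", "claw": 30, "force": 20}}

```text
t: 27.88
eef_pos: [0.4511, -0.2061, -0.038]
tool_rot: [0.0, 0.935, 0.355, 0.001]
contact_force: [-1.9, 1.7, 7.0]
gripper_width: 0.579
grasp_force: 19.5
```

Request:
{"fn": "carry_out", "kwargs": {"rows": "0 0 0 0;0 0 0 0;0 0 0 10;0 0 0 10;0 0 0 10;0 0 0 10;0 0 0 10;0 0 0 10;0 0 0 10;0 0 0 10", "claw": 70}}

```text
t: 29.12
eef_pos: [0.4505, -0.2062, -0.0389]
tool_rot: [0.0, 0.485, 0.875, -0.0]
contact_force: [-0.1, 0.5, -0.8]
gripper_width: 0.818
grasp_force: 0.0
```

Request:
{"fn": "carry_out", "kwargs": {"rows": "0 0 0 10;0 0 0 0;0 0 0 0"}}

```text
t: 29.5
eef_pos: [0.4505, -0.2062, -0.0389]
tool_rot: [-0.0, 0.411, 0.912, 0.0]
contact_force: [0.4, 0.1, 0.2]
gripper_width: 0.82
grasp_force: 0.0
```

Request:
{"fn": "carry_out", "kwargs": {"rows": "0 0 0 0;0 0 0 0;0 0 0 0;0 0 0 0;0 0 0 0", "claw": 30, "force": 50}}

```text
t: 30.12
eef_pos: [0.4506, -0.2061, -0.0386]
tool_rot: [-0.0, 0.41, 0.912, 0.0]
contact_force: [-0.7, 0.2, 5.8]
gripper_width: 0.551
grasp_force: 51.3
```

Request:
{"fn": "carry_out", "kwargs": {"rows": "0 0 30 0;0 0 55 0;0 0 55 0;0 0 55 0;0 0 35 0;0 0 0 0", "force": 60}}

```text
t: 30.88
eef_pos: [0.4524, -0.2065, 0.1937]
tool_rot: [0.003, 0.41, 0.912, 0.001]
contact_force: [-0.6, -0.3, -1.0]
gripper_width: 0.547
grasp_force: 62.7
```

Request:
{"fn": "carry_out", "kwargs": {"rows": "8 50 0 0;8 54 0 0;8 54 0 0;8 54 0 0;8 54 0 0;8 54 0 0;8 54 0 0;8 55 0 0;0 0 0 0;0 0 0 0"}}

```text
t: 32.12
eef_pos: [0.5136, 0.2219, 0.1895]
tool_rot: [-0.001, 0.41, 0.912, -0.001]
contact_force: [-0.2, -0.3, -0.5]
gripper_width: 0.552
grasp_force: 62.7
```

Request:
{"fn": "carry_out", "kwargs": {"rows": "0 0 -50 0;0 0 -40 0;0 0 -13 0;0 0 0 0;0 0 0 0"}}

```text
t: 32.75
eef_pos: [0.5158, 0.223, 0.0897]
tool_rot: [0.001, 0.41, 0.912, 0.001]
contact_force: [0.4, 0.5, -1.6]
gripper_width: 0.549
grasp_force: 62.7
```

Request:
{"fn": "carry_out", "kwargs": {"rows": "0 0 -5 0;0 0 -5 0;0 0 -5 0;0 0 -5 0;0 0 0 0;0 0 0 0"}}

```text
t: 33.5
eef_pos: [0.5146, 0.2229, 0.0681]
tool_rot: [0.0, 0.409, 0.912, -0.0]
contact_force: [0.6, 0.6, -0.2]
gripper_width: 0.548
grasp_force: 62.7
```

Request:
{"fn": "carry_out", "kwargs": {"rows": "0 0 -5 0;0 0 -5 0;0 0 -6 0;0 0 -6 0;0 0 0 0"}}

```text
t: 34.12
eef_pos: [0.5141, 0.2227, 0.0454]
tool_rot: [-0.0, 0.409, 0.912, -0.0]
contact_force: [0.5, 0.3, -0.5]
gripper_width: 0.548
grasp_force: 62.7
```

Request:
{"fn": "carry_out", "kwargs": {"rows": "0 0 -6 0;0 0 -6 0;0 0 -5 0;0 0 -3 0;0 0 0 0"}}

```text
t: 34.75
eef_pos: [0.5144, 0.2228, 0.0258]
tool_rot: [-0.0, 0.409, 0.912, -0.0]
contact_force: [0.0, -0.5, 0.0]
gripper_width: 0.548
grasp_force: 62.7
```

Blue is on. Next, release and go to green at (0.4445,-0.099).

Request:
{"fn": "carry_out", "kwargs": {"rows": "0 0 0 0;0 0 0 0;0 0 0 0;0 0 40 0;0 0 50 0;0 0 50 0;0 0 30 0", "claw": 65, "force": 20}}

```text
t: 35.62
eef_pos: [0.5155, 0.2233, 0.1991]
tool_rot: [0.001, 0.41, 0.912, 0.001]
contact_force: [0.5, 0.2, -1.2]
gripper_width: 0.765
grasp_force: 0.0
```

Request:
{"fn": "carry_out", "kwargs": {"rows": "-11 -53 0 0;-11 -54 0 0;-12 -54 0 0;-12 -54 0 0;-12 -54 0 0;-12 -53 0 0;0 0 0 0;0 0 0 0"}}

```text
t: 36.62
eef_pos: [0.4447, -0.0985, 0.1963]
tool_rot: [0.0, 0.41, 0.912, 0.0]
contact_force: [0.6, 0.1, 0.3]
gripper_width: 0.761
grasp_force: 0.0
```

```bash
python3 m.py green .019 .013
```

```text
[ 0.4447 -0.0985  0.1963]
(np.int32(484), array([256.9, 161.1])) (array([ 0.4437, -0.0988]), 639.0, 751.8274577748962)
0.78 [260.8, 161.6] 494 (array([ 0.4439, -0.0985]), 648.0, 751.8577990232734)
```

Request:
{"fn": "carry_out", "kwargs": {"rows": "-1 0 -55 0;0 0 -55 0;0 0 -50 0;0 0 -40 0;0 0 -20 0;0 0 -10 0;0 0 -5 0;0 0 0 0"}}

```text
t: 37.72
eef_pos: [0.444, -0.0988, -0.0385]
tool_rot: [0.0, 0.409, 0.912, 0.0]
contact_force: [0.0, -0.1, 0.2]
gripper_width: 0.762
grasp_force: 0.0
```

Request:
{"fn": "carry_out", "kwargs": {"rows": "0 0 0 0;0 0 0 0;0 0 0 0;0 0 0 0;0 0 0 0", "claw": 20, "force": 20}}

```text
t: 38.35
eef_pos: [0.4442, -0.0991, -0.0381]
tool_rot: [0.001, 0.409, 0.912, 0.0]
contact_force: [-0.2, 0.6, 6.8]
gripper_width: 0.434
grasp_force: 19.4
```

Request:
{"fn": "carry_out", "kwargs": {"rows": "0 0 0 0;0 0 0 0;0 0 0 -10;0 0 0 -10;0 0 0 -10;0 0 0 -10;0 0 0 -10;0 0 0 -10;0 0 0 -10;0 0 0 -10", "claw": 60}}

```text
t: 39.6
eef_pos: [0.4436, -0.099, -0.0389]
tool_rot: [0.0, 0.901, 0.433, 0.0]
contact_force: [-0.1, -0.1, -0.3]
gripper_width: 0.702
grasp_force: 0.0
```

Request:
{"fn": "carry_out", "kwargs": {"rows": "0 0 0 -10;0 0 0 0;0 0 0 0"}}

```text
t: 39.98
eef_pos: [0.4435, -0.099, -0.0389]
tool_rot: [0.0, 0.934, 0.357, -0.0]
contact_force: [0.4, 0.4, 0.8]
gripper_width: 0.702
grasp_force: 0.0
```

Request:
{"fn": "carry_out", "kwargs": {"rows": "0 0 0 0;0 0 0 0;0 0 0 0;0 0 0 0;0 0 0 0", "claw": 20, "force": 50}}

```text
t: 40.6
eef_pos: [0.4437, -0.099, -0.0384]
tool_rot: [-0.0, 0.935, 0.356, 0.0]
contact_force: [-2.0, 0.6, 8.8]
gripper_width: 0.419
grasp_force: 48.9
```

Request:
{"fn": "carry_out", "kwargs": {"rows": "0 0 30 0;0 0 55 0;0 0 55 0;0 0 55 0;0 0 35 0;0 0 0 0", "force": 60}}

```text
t: 41.35
eef_pos: [0.4452, -0.0989, 0.1929]
tool_rot: [-0.0, 0.934, 0.356, 0.003]
contact_force: [-0.7, -0.6, 0.1]
gripper_width: 0.411
grasp_force: 59.9
```

Request:
{"fn": "carry_out", "kwargs": {"rows": "11 53 0 0;12 54 0 0;12 54 0 0;12 54 0 0;12 54 0 0;11 53 0 0;0 0 0 0;0 0 0 0"}}

```text
t: 42.35
eef_pos: [0.5128, 0.2216, 0.1897]
tool_rot: [0.001, 0.935, 0.355, -0.001]
contact_force: [0.1, -1.5, -0.6]
gripper_width: 0.409
grasp_force: 60.0
```

Request:
{"fn": "carry_out", "kwargs": {"rows": "0 0 -50 0;0 0 -40 0;0 0 -13 0;0 0 0 0;0 0 0 0;0 0 0 0"}}

```text
t: 43.1
eef_pos: [0.5144, 0.2233, 0.0894]
tool_rot: [-0.0, 0.935, 0.356, 0.001]
contact_force: [-0.7, 0.5, 0.5]
gripper_width: 0.404
grasp_force: 60.0
```

Request:
{"fn": "carry_out", "kwargs": {"rows": "0 0 -5 0;0 0 -5 0;0 0 -5 0;0 0 -5 0;0 0 0 0;0 0 0 0"}}

```text
t: 43.85
eef_pos: [0.5136, 0.2229, 0.0681]
tool_rot: [0.0, 0.935, 0.356, 0.0]
contact_force: [-0.2, 0.5, -0.9]
gripper_width: 0.41
grasp_force: 60.0
```

Request:
{"fn": "carry_out", "kwargs": {"rows": "0 0 -5 0;0 0 -5 0;0 0 -5 0;0 0 -5 0;0 0 0 0"}}

```text
t: 44.48
eef_pos: [0.5132, 0.2227, 0.0476]
tool_rot: [0.0, 0.935, 0.356, -0.0]
contact_force: [-0.7, 0.1, 0.4]
gripper_width: 0.414
grasp_force: 60.0
```

Request:
{"fn": "carry_out", "kwargs": {"rows": "0 0 -4 0;0 0 -4 0;0 0 0 0;0 0 0 0"}}

```text
t: 44.98
eef_pos: [0.5136, 0.2229, 0.0401]
tool_rot: [0.0, 0.935, 0.356, 0.0]
contact_force: [0.6, -0.1, 0.0]
gripper_width: 0.411
grasp_force: 60.0
```

Request:
{"fn": "carry_out", "kwargs": {"rows": "0 0 0 0;0 0 0 0;0 0 0 0;0 0 40 0;0 0 50 0;0 0 50 0;0 0 17 0", "claw": 65, "force": 20}}

```text
t: 45.85
eef_pos: [0.515, 0.2232, 0.1999]
tool_rot: [-0.001, 0.935, 0.355, 0.002]
contact_force: [0.8, -0.1, -0.9]
gripper_width: 0.76
grasp_force: 0.0
```

Request:
{"fn": "carry_out", "kwargs": {"rows": "4 -57 0 0;4 -57 0 0;4 -57 0 0;4 -57 0 0;4 -57 0 0;4 -57 0 0;4 -57 0 0;4 -57 0 0;5 -57 0 0;5 -54 0 0"}}

```text
t: 47.1
eef_pos: [0.5552, -0.3455, 0.1959]
tool_rot: [-0.001, 0.935, 0.356, -0.0]
contact_force: [1.2, 0.4, 0.3]
gripper_width: 0.761
grasp_force: 0.0
```

Request:
{"fn": "carry_out", "kwargs": {"rows": "0 0 0 0;0 0 0 0;0 0 0 0"}}

```text
t: 47.48
eef_pos: [0.5561, -0.3419, 0.1965]
tool_rot: [-0.001, 0.934, 0.357, 0.0]
contact_force: [0.1, 0.2, 0.5]
gripper_width: 0.763
grasp_force: 0.0
```

```bash
python3 m.py red .016 .018
```

```text
[ 0.5561 -0.3419  0.1965]
(np.int32(307), array([258.8, 164.3])) (array([ 0.5548, -0.3445]), 466.0, 563.8677965529496)
0.64 [262.3, 171.2] 369 (array([ 0.5551, -0.344 ]), 486.5, 564.006241922616)
```

Request:
{"fn": "carry_out", "kwargs": {"rows": "-1 -2 -55 0;0 0 -55 0;0 0 -50 0;0 0 -40 0;0 0 -20 0;0 0 -10 0;0 0 -5 0;0 0 0 0"}}

```text
t: 48.58
eef_pos: [0.5552, -0.3465, -0.037]
tool_rot: [0.001, 0.935, 0.356, 0.001]
contact_force: [0.8, 0.3, 0.4]
gripper_width: 0.765
grasp_force: 0.0
```

Request:
{"fn": "carry_out", "kwargs": {"rows": "0 0 0 0;0 0 0 0;0 0 0 0;0 0 0 0;0 0 0 0", "claw": 15, "force": 20}}

```text
t: 49.2
eef_pos: [0.555, -0.3464, -0.037]
tool_rot: [0.0, 0.935, 0.356, 0.0]
contact_force: [-0.3, 1.0, 5.8]
gripper_width: 0.369
grasp_force: 19.7
```

Request:
{"fn": "carry_out", "kwargs": {"rows": "0 0 0 0;0 0 0 0;0 0 0 10;0 0 0 10;0 0 0 10;0 0 0 10;0 0 0 10;0 0 0 10;0 0 0 10;0 0 0 10", "claw": 55}}

```text
t: 50.45
eef_pos: [0.5543, -0.3461, -0.0381]
tool_rot: [-0.0, 0.485, 0.875, -0.0]
contact_force: [-1.3, 0.6, 0.3]
gripper_width: 0.643
grasp_force: 0.0
```

Request:
{"fn": "carry_out", "kwargs": {"rows": "0 0 0 10;0 0 0 0;0 0 0 0"}}

```text
t: 50.82
eef_pos: [0.5544, -0.3461, -0.0381]
tool_rot: [-0.0, 0.411, 0.912, 0.0]
contact_force: [-0.5, 0.2, 0.5]
gripper_width: 0.644
grasp_force: 0.0
```

Request:
{"fn": "carry_out", "kwargs": {"rows": "0 0 0 0;0 0 0 0;0 0 0 0;0 0 0 0;0 0 0 0", "claw": 15, "force": 50}}

```text
t: 51.45
eef_pos: [0.5548, -0.3461, -0.0377]
tool_rot: [0.0, 0.41, 0.912, 0.0]
contact_force: [0.5, 0.7, 3.7]
gripper_width: 0.351
grasp_force: 49.7
```

Request:
{"fn": "carry_out", "kwargs": {"rows": "0 0 30 0;0 0 55 0;0 0 55 0;0 0 55 0;0 0 35 0;0 0 0 0", "force": 60}}

```text
t: 52.2
eef_pos: [0.5561, -0.3472, 0.1952]
tool_rot: [0.003, 0.41, 0.912, -0.0]
contact_force: [0.0, -1.1, -0.3]
gripper_width: 0.345
grasp_force: 59.3
```

Request:
{"fn": "carry_out", "kwargs": {"rows": "-4 56 0 0;-4 57 0 0;-4 57 0 0;-4 57 0 0;-4 57 0 0;-4 57 0 0;-4 57 0 0;-4 57 0 0;-4 57 0 0;-4 56 0 0"}}

```text
t: 53.45
eef_pos: [0.5131, 0.2234, 0.1905]
tool_rot: [-0.001, 0.409, 0.912, -0.001]
contact_force: [1.3, -0.2, -0.4]
gripper_width: 0.352
grasp_force: 59.4
```

Request:
{"fn": "carry_out", "kwargs": {"rows": "0 0 0 0;0 0 0 0;0 0 -50 0;0 0 -40 0;0 0 -13 0;0 0 0 0;0 0 0 0;0 0 0 0"}}

```text
t: 54.45
eef_pos: [0.5156, 0.2223, 0.0906]
tool_rot: [0.001, 0.41, 0.912, 0.001]
contact_force: [-1.0, 0.2, -1.2]
gripper_width: 0.35
grasp_force: 59.4
```

Request:
{"fn": "carry_out", "kwargs": {"rows": "0 0 -5 0;0 0 -5 0;0 0 -5 0;0 0 -5 0;0 0 0 0;0 0 0 0"}}

```text
t: 55.2
eef_pos: [0.5146, 0.2219, 0.0691]
tool_rot: [0.0, 0.409, 0.912, 0.0]
contact_force: [0.2, -0.1, 0.1]
gripper_width: 0.349
grasp_force: 59.4
```

Request:
{"fn": "carry_out", "kwargs": {"rows": "0 0 -5 0;0 0 -5 0;0 0 -4 0;0 0 0 0;0 0 0 0"}}

```text
t: 55.82
eef_pos: [0.5146, 0.2219, 0.0551]
tool_rot: [0.0, 0.409, 0.912, 0.0]
contact_force: [0.6, 0.3, -0.7]
gripper_width: 0.347
grasp_force: 59.4
```

Request:
{"fn": "carry_out", "kwargs": {"rows": "0 0 -2 0;0 0 0 0"}}

```text
t: 56.08
eef_pos: [0.5145, 0.2219, 0.0531]
tool_rot: [-0.0, 0.409, 0.912, -0.0]
contact_force: [0.4, 0.5, 0.1]
gripper_width: 0.345
grasp_force: 59.4
```

Request:
{"fn": "carry_out", "kwargs": {"rows": "0 0 0 0;0 0 0 0;0 0 0 0;0 0 40 0;0 0 50 0;0 0 40 0;0 0 0 0", "claw": 85, "force": 30}}

```text
t: 56.95
eef_pos: [0.5168, 0.223, 0.1867]
tool_rot: [0.002, 0.41, 0.912, 0.003]
contact_force: [0.0, 0.8, -0.9]
gripper_width: 0.994
grasp_force: 0.0
```

Request:
{"fn": "carry_out", "kwargs": {"rows": "-2 -30 0 0;-2 -31 0 0;-2 -30 0 0;-1 -30 0 0;0 0 0 0;0 0 0 0"}}

```text
t: 57.7
eef_pos: [0.5072, 0.1016, 0.1825]
tool_rot: [-0.0, 0.409, 0.912, -0.0]
contact_force: [-1.5, -0.0, -0.5]
gripper_width: 0.997
grasp_force: 0.0
```

Run:
```python
from h import *
np.set_printoptions(precision=4,suppress=True)
o=get_obs();print(o["eef_pos"],o["tool_rot"])
s=cam("side");w=cam("wrist")
a=cv2.resize(s["img"][160:220,140:210],(420,360),interpolation=2)
b=cv2.resize(w["img"][:230],(380,171))
im=np.zeros((360,800,3),np.uint8); im[:,:420]=a; im[:171,420:]=b; 
b2=cv2.resize(s["img"][150:250,110:260],(280,187)); im[172:359,420:700]=b2
cv2.imwrite("pics/w10.png",im)
for z in (.05,.063,.076,.089,.107,.112): print(z,(proj(s,(.5142,.2222,z))-[140,160])*6)
```

```text
[0.5072 0.1016 0.1825] [-0.0004  0.4093  0.9124 -0.0001]
0.05 [196.0602 257.7162]
0.063 [192.3942 232.4477]
0.076 [188.6789 206.8392]
0.089 [184.9132 180.8839]
0.107 [179.6142 144.3599]
0.112 [178.1244 134.0913]
```

View pics/w10.png

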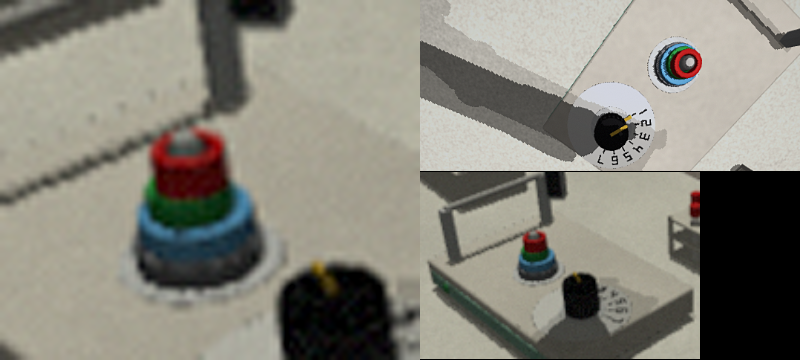

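The stack is home in the order grey, blue, green, red, and the pointer is on 1. Now I'll turn the sleeve to 3, which is 45.8° clockwise.

Request:
{"fn": "carry_out", "kwargs": {"rows": "1 0 -50 0;0 0 -50 0;0 0 -40 0;0 0 -15 0;0 0 -7 0;0 0 0 0;0 0 0 0"}}

```text
t: 58.68
eef_pos: [0.5096, 0.1013, 0.0224]
tool_rot: [0.001, 0.409, 0.912, 0.001]
contact_force: [0.6, 0.0, -0.1]
gripper_width: 0.993
grasp_force: 0.0
```

Request:
{"fn": "carry_out", "kwargs": {"rows": "0 0 0 0;0 0 0 0;0 0 0 0;0 0 0 0;0 0 0 0;0 0 0 0", "claw": 30, "force": 30}}

```text
t: 59.42
eef_pos: [0.5082, 0.1005, 0.0217]
tool_rot: [-0.0, 0.41, 0.912, -0.0]
contact_force: [-3.1, -1.0, 7.0]
gripper_width: 0.506
grasp_force: 29.9
```

Request:
{"fn": "carry_out", "kwargs": {"rows": "0 0 0 -8;0 0 0 -8;0 0 0 -8;0 0 0 -8;0 0 0 -8;0 0 0 -6;0 0 0 0;0 0 0 0;0 0 0 0"}}

```text
t: 60.55
eef_pos: [0.5072, 0.1002, 0.0217]
tool_rot: [-0.001, 0.734, 0.68, -0.001]
contact_force: [-6.5, -2.5, 12.5]
gripper_width: 0.502
grasp_force: 30.5
```

Request:
{"fn": "carry_out", "kwargs": {"rows": "0 0 0 0;0 0 0 0;0 0 0 0;0 0 0 0;0 0 50 0;0 0 60 0;0 0 60 0", "claw": 85}}

```text
t: 61.42
eef_pos: [0.5082, 0.1007, 0.1927]
tool_rot: [0.0, 0.733, 0.68, -0.0]
contact_force: [0.2, 0.6, 0.1]
gripper_width: 0.994
grasp_force: 0.0
```

Run:
```python
from h import *
np.set_printoptions(precision=4,suppress=True)
c=cam("wrist")
h=cv2.cvtColor(c["img"],cv2.COLOR_BGR2HSV)
m=cv2.inRange(h,np.array((18,120,90)),np.array((32,255,255))); m[230:]=0
q=proj(c,(.508,.101,.094)); v,u=np.nonzero(m); k=np.hypot(u-q[0],v-q[1])<60
P=np.array([atz(c,(a,b),.094)[:2] for a,b in zip(u[k],v[k])])-[.508,.101]
print(len(P),P.mean(0),np.degrees(np.arctan2(P.mean(0)[1],P.mean(0)[0])))
d=np.hypot(*P.T);f=P[d>np.percentile(d,80)].mean(0);print(f,np.degrees(np.arctan2(f[1],f[0])))
x=cv2.fitLine(P.astype(np.float32),2,0,.001,.001).ravel();print(x,np.degrees(np.arctan2(x[1],x[0])))
```

```text
165 [0.0121 0.0078] 33.01675782509613
[0.0223 0.0192] 40.75965998593611
[0.7448 0.6673 0.0121 0.0078] 41.857033
```

Request:
{"fn": "carry_out", "kwargs": {"rows": "7 -36 0 0;7 -36 0 0;7 -36 0 0;7 -36 0 0;7 -36 0 0;7 -36 0 0;7 -36 0 0;7 -36 0 0;9 -36 0 0;0 0 0 0"}}

```text
t: 62.72
eef_pos: [0.573, -0.2268, 0.1911]
tool_rot: [0.001, 0.735, 0.678, -0.001]
contact_force: [-0.2, -0.4, 0.3]
gripper_width: 0.996
grasp_force: 0.0
```

Run:
```python
from h import *
np.set_printoptions(precision=4,suppress=True)
o=get_obs();print(o["eef_pos"],o["tool_rot"],o["q"])
c=cam("wrist");cv2.imwrite("pics/f.png",c["img"])
for n in ("flag","flag_ridge"):
  for x in place_of("wrist",n)[:1]: print(n,x["centre"],atz(c,x["centre"],0 if n=="flag" else .05),x["confidence"])
h=cv2.cvtColor(c["img"],cv2.COLOR_BGR2HSV); m=cv2.inRange(h,*map(np.array,HSV["orange"])); m[240:]=0
v,u=np.nonzero(m); val=h[...,2][v,u]; print(len(u),np.percentile(val,[5,25,50,75,95]))
top=(m>0)&(h[...,2]>np.percentile(val,95)*.8)
cs=max(cv2.findContours(top.astype(np.uint8),0,2)[0],key=cv2.contourArea)[:,0]
P=np.array([atz(c,p,.054)[:2] for p in cs],np.float32)*1000; print(cv2.minAreaRect(P),len(cs))
```

```text
[ 0.573  -0.2268  0.1911] [ 0.0008  0.7351  0.678  -0.0008] [-0.2071  0.4391  0.6536  1.7376 -0.2976  1.0655  0.4655]
flag [257.4, 155.8] [ 0.5731 -0.2204  0.    ] 0.55
flag_ridge [255.3, 164.5] [ 0.5706 -0.2219  0.05  ] 0.72
1727 [ 79. 190. 191. 193. 196.]
((571.8646240234375, -221.60531616210938), (49.956851959228516, 37.59839630126953), 1.8490965366363525) 43
```

Run:
```python
from h import *
np.set_printoptions(precision=4,suppress=True)
S=np.array([.508,.101]); I=[]
for n in ("top","side"):
    c=cam(n); h=cv2.cvtColor(c["img"],cv2.COLOR_BGR2HSV)
    m=cv2.inRange(h,np.array((16,100,40)),np.array((34,255,255)))
    q=proj(c,(*S,.094)); v,u=np.nonzero(m); k=np.hypot(u-q[0],v-q[1])<25; u,v=u[k],v[k]
    print(n,q,list(zip(u,v)))
    for num in (2,3,4):
        a=np.radians(3.9)+.4*(4-num); d=np.array([np.cos(a),np.sin(a)])
        print(num,"top in/out",proj(c,(*(S),.095)),proj(c,(*(S+.021*d),.095)),"nib",proj(c,(*(S+.033*d),.053)))
    x,y=map(int,q); I.append(cv2.resize(c["img"][y-25:y+25,x-25:x+25],(400,400),interpolation=2))
I=np.hstack(I).astype(float); cv2.imwrite("pics/p.png",np.clip(I**.7*6,0,255).astype(np.uint8))
```

```text
top [231.3455 231.5726] [(np.int64(229), np.int64(224)), (np.int64(229), np.int64(225)), (np.int64(230), np.int64(225)), (np.int64(228), np.int64(226)), (np.int64(229), np.int64(226)), (np.int64(230), np.int64(226)), (np.int64(228), np.int64(227)), (np.int64(229), np.int64(227)), (np.int64(230), np.int64(227)), (np.int64(231), np.int64(227)), (np.int64(228), np.int64(228)), (np.int64(229), np.int64(228)), (np.int64(230), np.int64(228)), (np.int64(231), np.int64(228)), (np.int64(229), np.int64(229)), (np.int64(230), np.int64(229)), (np.int64(231), np.int64(229)), (np.int64(232), np.int64(229)), (np.int64(229), np.int64(230)), (np.int64(230), np.int64(230)), (np.int64(231), np.int64(230)), (np.int64(232), np.int64(230)), (np.int64(230), np.int64(231)), (np.int64(231), np.int64(231)), (np.int64(232), np.int64(231)), (np.int64(233), np.int64(231)), (np.int64(230), np.int64(232)), (np.int64(231), np.int64(232)), (np.int64(232), np.int64(232))]
2 top in/out [231.3104 231.561 ] [225.615  226.8726] nib [224.1471 224.9682]
3 top in/out [231.3104 231.561 ] [227.9108 224.9931] nib [227.6049 222
[... 216 characters left out ...]
196), np.int64(205)), (np.int64(197), np.int64(205)), (np.int64(198), np.int64(205)), (np.int64(199), np.int64(205)), (np.int64(195), np.int64(206)), (np.int64(196), np.int64(206)), (np.int64(197), np.int64(206)), (np.int64(198), np.int64(206)), (np.int64(194), np.int64(207)), (np.int64(195), np.int64(207)), (np.int64(196), np.int64(207)), (np.int64(197), np.int64(207)), (np.int64(194), np.int64(208)), (np.int64(195), np.int64(208)), (np.int64(196), np.int64(208))]
2 top in/out [194.9355 208.2732] [195.9521 203.4712] nib [198.0472 215.135 ]
3 top in/out [194.9355 208.2732] [199.2922 203.7815] nib [203.1301 215.6318]
4 top in/out [194.9355 208.2732] [201.9725 204.7932] nib [207.2389 217.2492]
```

View pics/p.png

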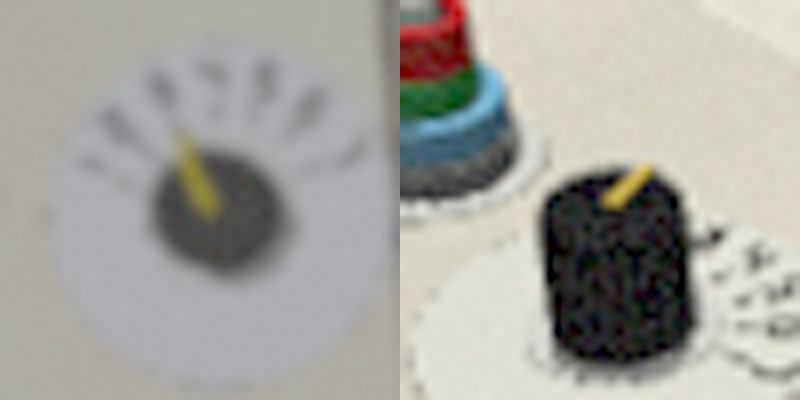

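The pointer is on 3. Next is the flag: centre (0.572,-0.2216), yaw 1.85°.

Request:
{"fn": "carry_out", "kwargs": {"rows": "-1 1 -20 -10.5;0 1 -20 -10.5;0 1 -20 -10.5;0 0 -20 -10.5;0 0 0 -10.5;0 0 0 -10.5;0 0 0 -10.5;0 0 0 -10;0 0 0 0;0 0 0 0"}}

```text
t: 64.22
eef_pos: [0.5727, -0.2193, 0.1111]
tool_rot: [-0.0, 1.0, 0.021, 0.0]
contact_force: [-0.2, 0.7, 0.7]
gripper_width: 0.995
grasp_force: 0.0
```

```bash
cat > fl.py <<'E'
from h import *
np.set_printoptions(precision=4,suppress=True)
o=get_obs();t=o["tool_rot"];print(o["eef_pos"],t,"fingerline",2*np.degrees(np.arctan2(t[2],t[1]))-90)
c=cam("wrist"); h=cv2.cvtColor(c["img"],cv2.COLOR_BGR2HSV); m=cv2.inRange(h,*map(np.array,HSV["orange"])); m[240:]=0
v,u=np.nonzero(m); val=h[...,2][v,u]
top=(m>0)&(h[...,2]>np.percentile(val,95)*.8)
cs=max(cv2.findContours(top.astype(np.uint8),0,2)[0],key=cv2.contourArea)[:,0]
P=np.array([atz(c,p,.054)[:2] for p in cs],np.float32)*1000; print(cv2.minAreaRect(P))
E
python3 fl.py
```

```text
[ 0.5727 -0.2193  0.1111] [-0.0002  0.9998  0.021   0.    ] fingerline -87.59504364958676
((583.3560180664062, -221.583740234375), (26.32305335998535, 37.982181549072266), 2.353327989578247)
```

Request:
{"fn": "carry_out", "kwargs": {"rows": "-1 -2 -40 0;0 0 -40 0;0 0 -30 0;0 0 -15 0;0 0 -6 0;0 0 0 0;0 0 0 0"}}

```text
t: 65.15
eef_pos: [0.5723, -0.2225, -0.0189]
tool_rot: [0.0, 1.0, 0.019, 0.001]
contact_force: [0.8, 0.0, 0.6]
gripper_width: 0.994
grasp_force: 0.0
```

Request:
{"fn": "carry_out", "kwargs": {"rows": "0 0 0 0;0 0 0 0;0 0 0 0;0 0 0 0;0 0 0 0", "claw": 20, "force": 50}}

```text
t: 65.78
eef_pos: [0.5719, -0.2222, -0.0195]
tool_rot: [0.0, 1.0, 0.019, 0.0]
contact_force: [-0.1, 0.7, 4.4]
gripper_width: 0.441
grasp_force: 50.3
```

Request:
{"fn": "carry_out", "kwargs": {"rows": "0 0 30 0;0 0 50 0;0 0 50 0;0 0 50 0;0 0 40 0;0 0 0 0;0 0 0 0"}}

```text
t: 66.65
eef_pos: [0.571, -0.2214, 0.199]
tool_rot: [-0.0, 1.0, 0.019, -0.001]
contact_force: [-0.6, -0.1, -0.3]
gripper_width: 0.439
grasp_force: 50.2
```

Request:
{"fn": "carry_out", "kwargs": {"rows": "-6 50 0 0.5;-6 54 0 0.5;-6 54 0 0.5;-6 54 0 0;-6 54 0 0;-6 54 0 0;-6 54 0 0;-6 54 0 0;-6 54 0 0;-2 0 0 0"}}

```text
t: 67.9
eef_pos: [0.5133, 0.2653, 0.1976]
tool_rot: [0.001, 0.999, 0.036, -0.001]
contact_force: [0.1, -0.4, -1.0]
gripper_width: 0.441
grasp_force: 50.4
```

Request:
{"fn": "carry_out", "kwargs": {"rows": "0 0 0 0;0 0 0 0;0 0 0 0"}}

```text
t: 68.28
eef_pos: [0.5158, 0.2585, 0.2001]
tool_rot: [-0.0, 1.0, 0.031, -0.0]
contact_force: [0.6, 0.1, -0.8]
gripper_width: 0.438
grasp_force: 50.4
```

```bash
cat > rl.py <<'E'
from h import *
np.set_printoptions(precision=4,suppress=True,linewidth=160)
o=get_obs();t=o["tool_rot"];print(o["eef_pos"],o["gripper_width"],"fl",2*np.degrees(np.arctan2(t[2],t[1]))-90)
c=cam("wrist"); g=cv2.cvtColor(c["img"],cv2.COLOR_BGR2GRAY).astype(np.float32)
print([(x["centre"],atz(c,x["centre"],.13),x["confidence"]) for x in place_of("wrist","rail_mid")[:2]])
ys=np.arange(.31,.356,.001)
for x in (.47,.49,.51,.53,.55,.57):
    p=np.array([proj(c,(x,y,.13)) for y in ys],np.float32)
    v=cv2.remap(g,p[:,0].reshape(1,-1),p[:,1].reshape(1,-1),1).ravel(); print(x,p[0],p[-1]); print(v.astype(int))
E
python3 rl.py
```

```text
[0.5158 0.2585 0.2001] 0.4376980572023553 fl -86.48565184249843
[([165.5, 172.5], array([0.5222, 0.3391, 0.13  ]), 0.8)]
0.47 [198.5274 229.9985] [149.2902 227.2336]
[120  78  61  64  64  63  65  69  69  69  74  82  82  81  80  79  73 100 214 217  95 107 147 169 182 198 205 201 191 179 200 241 237 235 231 229 229 235 235
 234 234 233 233 233 233 233]
0.49 [198.7105 209.4111] [148.5071 206.5392]
[132 110  92 166 211 205 203 201 208 233 230 229 230 231 230 229 230 230 230 234 241  99  94 140 165 180 194 209 204 194 180 182 241 236 236 235 235 235 234
 233 233 229 232 233 232 231]
0.51 [198.9009 188.0014] [147.6927 185.016 ]
[131 131 112  81  94 190 204 202 201 202 218 233 231 232 232 233 233 233 233 233 235 239 186  69 128 157 175 191 215 211 197 184 177 217 239 237 236 234 233
 232 233 234 236 236 235 234]
0.53 [199.0991 165.7191] [146.845  162.6131]
[132 135 135 135 108  85 104 220 205 202 203 225 234 233 233 233 233 232 232 232 233 233 238 179  84 117 151 171 188 212 217 201 189 177 202 237 233 235 235
 232 231 233 232 231 233 234]
0.55 [199.3056 142.5096] [145.9619 139.2756]
[127 134 135 135 135 105  84 103 221 209 207 204 206 235 232 232 232 233 233 233 233 232 232 237 234 118  98 142 165 180 208 223 207 193 177 178 243 237 235
 234 232 233 235 235 232 229]
0.57 [199.5208 118.3138] [145.0412 114.9435]
[181 126 134 135 134 112  96 104 220 208 206 205 206 205 220 235 234 234 234 234 234 234 233 233 236 242 146  82 132 159 175 199 230 215 196 182 168 223 230
 230 231 232 235 235 233 230]
```

Request:
{"fn": "carry_out", "kwargs": {"rows": "2 39 0 0;1 39 0 0;0 0 0 0;0 0 -40 0;0 0 -40 0;0 0 -20 0;0 0 -10 0;0 0 0 0;0 0 0 0"}}

```text
t: 69.5
eef_pos: [0.5195, 0.3381, 0.0914]
tool_rot: [-0.001, 0.999, 0.032, 0.001]
contact_force: [0.3, -0.2, 0.2]
gripper_width: 0.437
grasp_force: 50.4
```

Request:
{"fn": "carry_out", "kwargs": {"rows": "0 0 -8 0;0 0 -7 0;0 0 -5 0;0 0 0 0;0 0 0 0"}}

```text
t: 70.12
eef_pos: [0.5187, 0.3379, 0.0702]
tool_rot: [0.0, 0.999, 0.032, 0.0]
contact_force: [-0.6, 0.3, -1.2]
gripper_width: 0.435
grasp_force: 50.4
```

Request:
{"fn": "carry_out", "kwargs": {"rows": "0 0 -2 0;0 0 -2 0;0 0 0 0;0 0 0 0"}}

```text
t: 70.62
eef_pos: [0.5186, 0.3379, 0.0661]
tool_rot: [0.0, 0.999, 0.032, 0.0]
contact_force: [-0.3, 0.3, -0.6]
gripper_width: 0.437
grasp_force: 50.4
```

Request:
{"fn": "carry_out", "kwargs": {"rows": "0 0 0 0;0 0 0 0;0 0 0 0;0 0 0 0;0 0 0 0", "claw": 60, "force": 20}}

```text
t: 71.25
eef_pos: [0.5185, 0.3379, 0.0661]
tool_rot: [0.0, 0.999, 0.032, 0.0]
contact_force: [0.1, 0.1, 0.1]
gripper_width: 0.7
grasp_force: 0.0
```

Request:
{"fn": "carry_out", "kwargs": {"rows": "0 0 20 0;0 0 40 0;0 0 50 0;-10 -50 20 0;-10 -50 0 0;-10 -50 0 0;0 -50 0 0;0 -50 0 0;0 -50 0 0;0 0 0 0"}}

```text
t: 72.5
eef_pos: [0.4884, 0.0334, 0.1975]
tool_rot: [-0.001, 1.0, 0.028, 0.001]
contact_force: [-0.6, 0.6, 0.4]
gripper_width: 0.703
grasp_force: 0.0
```

Run:
```python
from h import *
np.set_printoptions(precision=4,suppress=True)
print(get_obs()["eef_pos"])
for n in ("side","top"):
    c=cam(n); h=cv2.cvtColor(c["img"],cv2.COLOR_BGR2HSV); m=cv2.inRange(h,np.array((4,120,40)),np.array((16,255,255)))
    q=proj(c,(.519,.338,.139)); yy,xx=np.mgrid[:384,:512]; m[np.hypot(xx-q[0],yy-q[1])>40]=0
    k,l,st,ce=cv2.connectedComponentsWithStats(m); i=1+st[1:,4].argmax(); print(n,st[i],ce[i])
    P=np.array([proj(c,np.array([.519,.338,0])+[a,b,z]) for a in (-.025,.025) for b in (-.019,.019) for z in (.085,.139)]); print("expected box",P.min(0),P.max(0)-P.min(0))
    r=place_of(n,"flag_ridge"); print([(x["centre"],atz(c,x["centre"],.135),x["confidence"]) for x in r[:1]])
    for t,z in (("retainer",.089),): print([(atz(c,x["centre"],z),x["confidence"]) for x in place_of(n,t)[:1]])
```

```text
[0.4884 0.0334 0.1975]
side [137 152  24  24 366] [148.7295 162.5055]
expected box [135.9781 152.5208] [26.2968 27.9634]
[([149.4, 159.8], array([0.5187, 0.3297, 0.135 ]), 0.68)]
[(array([0.5118, 0.2207, 0.089 ]), 0.48)]
top [137 220  20  19 128] [147.4219 229.4766]
expected box [135.0319 219.4967] [20.7192 19.0823]
[([143.2, 227.4], array([0.5231, 0.337 , 0.135 ]), 0.83)]
[(array([0.5168, 0.2134, 0.089 ]), 0.59)]
```

```bash
python3 -c "
from station import *
print(hand_in())"
```

```text
the job is handed in; nothing more can be done
None
```

The job is handed in (no verdict came back). Grey, blue, green and red went home on the post in that order, the sleeve was turned to 3 (purple was absent), and the flag hangs astride the rail.

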